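# Nest the camera mounting angles and clamp them

### The job

Pack the two camera mounting angles in the clamp tray: lay the loose grey angle, turned back to front, into the black one already there, its foot flat on the black one's foot, uprights facing each other and ends in line, and let go. Then slide the clamp gently along its track by its black grip until the pair is tight together and against the end stop and the sprung orange pad is pressed in about half way, and leave it clamped so. Leave the remote, the microphone puck and the mouse where they are.

Things in the scene. Friction and masses are not known exactly. Their poses are not given: they have to be found in the camera images.
- tray: Fixed grey plate 130 wide (x), 375 long (y), 8 thick, on the table. Origin on the table, mid-width; plate from y -197 to +178 mm. The clamp's track runs along y. At the +y end a fixed blue end stop (110 wide, 16 thick, 40 high above the plate) crosses the track; its face towards the clamp is at y 115 to 140 mm, different each time and not told: find it by pushing the parts against it.
- clamp (a joint): Blue clamp sliding on the tray, m along the tray's +y (to the stop); 0 = fully back, range 0 to 0.17, starts at 0 to 0.03. Carries the grip and, in front, the sprung pad. It takes a steady 11 N or so to slide and stays where it is left. The orange pad's unpressed front face is at y = -85 mm + this value in the tray frame.
- grip (a point): In the clamp's black upright grip, 60 mm across the track, 16 thick along it; the point is on its middle, 60.5 mm above the table, the grip's top 80 mm. 70 mm behind (tray -y) the unpressed pad face. Ahead of the grip 28 mm are free up to the blue plate (top 50 mm above the table); behind it the low clamp base (top 18 mm) reaches 20 mm. Axes as the tray's.
- pad: Orange sprung pad at the clamp's front, 90 wide, 8 thick, 14 to 32 mm above the table; origin at mid-width of its front face, 8.5 mm above the table; axes as the tray's. It gives back towards the clamp up to 10 mm: 1 N to start, then 1.2 N per mm (7 N half way in). It pushes on the grey angle's upright.
- black_mid (a point): Black angle lying loose in the tray: L profile 100 long (x), foot 70 wide (y), 8 thick, flat on the plate; upright 8 thick on the foot's +y edge, 50 high over all. Point: middle of the upright, 25 mm above its underside. y points from the toe to the upright (to the end stop); the toe is 66 mm from the point. It lies 5 to 45 mm short of the stop and slides when pushed; about 0.15 kg.
- grey_mid (a point): Loose grey angle on the table, upright up, same shape, size, point and axes as the black one: grasp its upright, 8 thick. Nested home its y points opposite to the black one's, and its point lies 70 mm from the black one's on that one's -y side (62 mm clear between the uprights) and 8 mm higher. Let go over 14 mm short of home it tips off the black foot. About 0.15 kg; friction about 0.6.
- angle_grey: The grey angle again, its origin under the middle of its foot (31 mm behind, 25 mm below grey_mid).
- remote: Loose grey remote control, 170 by 50 by 20 mm, lying on the table; origin under its middle. Bystander.
- mic_puck: Loose black round microphone puck, 96 mm across, 32 high; origin under its middle. Bystander.
- mouse: Loose black computer mouse, 105 by 60 by 28 mm; origin under its middle. Bystander.
Things that resemble listed ones, but are neither listed nor needed, are in the scene too. What is shaped like the part that bears black_mid but turquoise is not meant.

How it is judged:
On the way:
1. the grey angle lies turned round on the black one's foot, released, the clamp not yet touching it (y of grey_mid in the frame of black_mid between -0.09 and -0.066 m and x of grey_mid in the frame of black_mid between -0.02 and 0.02 m and z of grey_mid in the frame of black_mid between 0.005 and 0.011 m and angle between grey_mid's own z axis and vertical below 0.1 rad and contact force between each of the fingers, pad and angle_grey below 0.1 N), for 0.2 s.
At the end, for the whole second after the job is handed in: Grey angle flat on the black one's foot, turned round, toe within 3 mm of the black upright, ends in line within 15 mm, both square to the track within 4.5 degrees, at rest; the released clamp presses on it with 4 to 10 N (pad 2.5 to 7.5 mm in), held by the end stop (y of grey_mid in the frame of black_mid between -0.073 and -0.066 m and x of grey_mid in the frame of black_mid between -0.015 and 0.015 m and z of grey_mid in the frame of black_mid between 0.005 and 0.011 m and angle between grey_mid's own z axis and vertical below 0.08 rad and angle between the x axis of grey_mid and the x axis of black_mid, either way round below 0.08 rad and angle between the x axis of black_mid and the x axis of tray, either way round below 0.08 rad and contact force between pad and angle_grey between 4 and 10 N and linear speed of angle_grey below 0.01 m/s); the robot touches nothing.
It fails at once if the pad is rammed into the grey angle with more than 22 N (contact force between pad and angle_grey above 22 N).
It fails at once if a bystander is shifted by more than 30 mm (distance of any of remote, mic_puck, mouse from where it was at the start of the episode above 0.03 m).
It also fails if it takes over 64 s, if anything falls off the work surface, if the arm or the gripper's body presses on something with over 40 N, if the wrist force passes 120 N, or if a joint passes its speed limit or range.

### The arm

A 6-joint arm with a two-finger parallel gripper is mounted at the origin on the work surface. World frame = base frame: x ahead of the robot, y to its left, z up, the work surface at z = 0. Lengths are in m, angles in rad, forces in N, time in s.
With the tool pointing down it reaches from about 0.225 to 0.875 m from the base axis. Payload 3.4 kg.
Tool frame: the origin (TCP) lies on the centre line of the jaws, within the pads' length; the fingertips stand 19 mm ahead of it and the grasp point (between the pads) is the TCP; z points along the fingers, y is the direction in which the jaws open and shut (so a half turn about z gives the same grasp; the last joint's range is limited). The gripper opens to 85 mm and grips with 20 to 120 N. Pads are 22 mm wide; open, the fingers measure 114 mm over their backs; the gripper's body (76 mm by 85 mm) begins 54 mm behind the grasp point. The pads swing forward as they close: fully open they stand 13 mm farther back than shut.
Start: joints at [1.114, 0.276, 1.505, -0, 1.361, -0.121], TCP at [0.189, 0.543, 0.212] pointing down, gripper open.
Joint ranges: [-2.89, 2.89], [-0.75, 2.08], [0.22, 2.7], [-1.18, 4.32], [0.11, 2.71], [-2.7, 2.7]. Speed limits (rad/s): [2.57, 2.57, 3.14, 3.14, 3.14, 3.14].

### API

Orientations are given as a unit quaternion [w, x, y, z].
In Python, from rig import monitor, eyes, manip, models gives the robot as it stands.
- The arm moves only by the tool send_rows, never from a script. Its argument "deltas" is a list of rows, each an object with "dp": the shift along the world's x, y, z each as a share of 0.12 m, from -1 to 1, a list of three; "rotation": the turn, a rotation vector about the world's x, y, z each as a share of 0.5 rad, from -1 to 1, a list of three. In form: [{"dp": [dx, dy, dz], "rotation": [rx, ry, rz]}, ...]. A call has 1 to 12 rows; each row is the pose to reach, as a shift and turn from the pose commanded when the call began; what a row does not reach only later rows make up. A row lasts 1/12 s, in which the tool goes at most 41.7 mm and 7.16 degrees, less where a joint would pass 70% of its speed; a pose out of reach is approached as far as the arm can. A call with a number of a shift or a turn outside -1 to 1 is refused whole. A call with a gripper value outside its range is refused whole. "fingers" is the closure, from -1 (fully open) to 1 (shut), set as the call begins (left out, the last holds). The fingers move at their own pace and stop on an object; "grip_force" is the grip in N (left out, the last holds). Time passes only in rows, so rows that repeat a pose let the fingers close. It gives the time, the measured TCP pose, the force and the opening at its end, in the units of the state.
- monitor.get_state(): the state, without advancing time (a new reading comes with each control period).
- eyes.get_image(name): name is "scene" or "top"; returns a dict with "color" (384x512x3 uint8, red, green, blue), "depth" (384x512 float32, m along the optical axis (not along the pixel's ray), 0 where there is no reading), "mtx" (3x3 intrinsics, pixels), "k1" (the pictures are not rectified: a ray, as slopes to the right and down, at radius r is drawn at 1 + k1 r^2 times it, then the intrinsics apply), "rvec" (rotation vector, rad) and "tvec" (3), from world to camera coordinates, as OpenCV has them. Camera axes: x right, y down, z forward; pixel columns grow to the right and rows downward; lengths in m; the calibration is good to about 2 mm. A picture is of the moment at which its call begins.
- manip.sign_off(): hands the job in, once; it reports no verdict.
Trained networks look in a picture, given as the dict that the camera call returned (one of the last four; its "shot" number tells which), for a name from the list of things; names that differ only in an ending like _2 or _b are one class to them, and where a whole thing is asked for, a point or a joint stands for the part that bears it (a point fixed in the world has none). Each returns a list of dicts, best first, with "score" (0 to 1); they miss things now and then, are a little off and sometimes report something else, mostly with a low value. They report only what shows in the picture. A call takes as long as a camera call. They do not tell look-alikes from the thing itself.
- models.find_in(name, picture): "box" ([left, top, right, bottom] in pixels, round what is visible of it).
The state is a dict: "clock": time; "qpos": joint angles; "qd": joint speeds; "effort": joint torques, N m; "position": TCP position; "ee_rot": TCP orientation; "contact_force": force on the tool from outside, world axes, zero at the start; "moment": the same for the moment, N m; "width": finger opening in m.
Only numpy, scipy, OpenCV 4.12 (cv2) and the standard library are available. Lean on these libraries where they do the work, as an engineer would, in place of code of your own. Each camera call takes 0.05 s, during which the arm holds its last target.

## Working session

There is one attempt and no reset: what is moved stays moved. The work goes in short steps, Python scripts to look and compute and a tool call to move; the robot and the scene stay as the last step left them, time stands still between calls to the robot, and variables do not carry over. Pictures are saved under pics/ and viewed, and the job is handed in when it is done.

Besides the shell and the picture viewer there is one more tool, called after "Emit:" as name(argument=value, ...) on one line, values as JSON. send_rows: Moves the arm, as the interface text tells. Its arguments: {"type":"object","properties":{"deltas":{"type":"array","items":{"type":"object","properties":{"dp":{"type":"array","items":{"type":"number"}},"rotation":{"type":"array","items":{"type":"number"}}}}},"fingers":{"type":"number"},"grip_force":{"type":"number"}},"required":["deltas"]}

```bash
ls; mkdir -p pics; python3 - <<'E'
from rig import monitor, eyes, manip, models
import cv2
s=monitor.get_state()
for k,v in s.items(): print(k,v)
for n in ("scene","top"):
    p=eyes.get_image(n); cv2.imwrite(f"pics/{n}0.png",cv2.resize(p["color"][:,:,::-1],(768,576)))
    print(n,p["mtx"].tolist(),p["k1"],p["rvec"],p["tvec"],p["shot"])
    for t in ("tray","clamp","grip","pad","black_mid","grey_mid","angle_grey","remote","mic_puck","mouse"):
        print(t,[(round(d["score"],2),[round(x) for x in d["box"]]) for d in models.find_in(t,p)][:4])
E
```

```text
pics
clock 0.0
qpos [ 1.11404223e+00  2.76591188e-01  1.50615074e+00 -2.54569762e-05
  1.36072738e+00 -1.20990522e-01]
qd [-0.00061862  0.00243963 -0.00112307 -0.00023163  0.00097606  0.00052467]
effort [ 1.41999983e-03 -4.16780019e+01 -2.45799834e+01  2.44985158e-04
  1.11838154e-02 -2.05148922e-05]
position [0.1892059  0.54235917 0.21103492]
ee_rot [-2.55372173e-04  1.67091592e-01  9.85940931e-01 -9.02993952e-04]
contact_force [0.04811965 0.14068802 0.06002463]
moment [-0.0070689  -0.02618195 -0.00400618]
width 0.0850119434010406
scene [[476.62055425920374, 0.0, 255.1535046032415], [0.0, 476.62055425920374, 194.52026418652247], [0.0, 0.0, 1.0]] -0.2010521673626975 [ 1.75870669  1.93809305 -0.64165918] [-0.0531774  -0.44469428  1.68310865] 1
tray [(0.7, [108, 167, 147, 203]), (0.66, [105, 166, 240, 214])]
clamp [(0.78, [111, 164, 149, 205])]
grip [(0.98, [106, 165, 149, 205])]
pad [(0.43, [137, 172, 146, 202])]
black_mid [(0.95, [188, 133, 227, 160]), (0.65, [235, 142, 279, 171]), (0.58, [181, 163, 213, 208])]
grey_mid [(0.88, [295, 156, 340, 198]), (0.19, [304, 230, 330, 264])]
angle_grey [(0.71, [296, 153, 339, 196])]
remote [(0.85, [182, 228, 219, 288])]
mic_puck [(0.86, [369, 186, 404, 215])]
mouse [(0.57, [301, 228, 329, 266]), (0.51, [105, 165, 240, 215])]
top [[416.52626236266053, 0.0, 249.04866499801898], [0.0, 416.52626236266053, 201.11502093606566], [0.0, 0.0, 1.0]] -0.054713640004457054 [ 2.17920719 -2.18878122  0.09413908] [0.11033885 0.60800138 1.1681393 ] 2
tray [(0.83, [268, 191, 398, 242])]
clamp [(0.73, [354, 193, 392, 233])]
grip [(0.71, [358, 195, 392, 233])]
pad [(0.7, [358, 200, 361, 230])]
black_mid [(0.59, [296, 201, 317, 235]), (0.55, [234, 251, 275, 288])]
grey_mid [(0.83, [169, 225, 211, 267])]
angle_grey [(0.8, [168, 232, 211, 262])]
remote [(0.56, [279, 119, 299, 178])]
mic_puck [(0.89, [107, 211, 136, 245])]
mouse [(0.55, [179, 147, 206, 187])]
```

View pics/scene0.png

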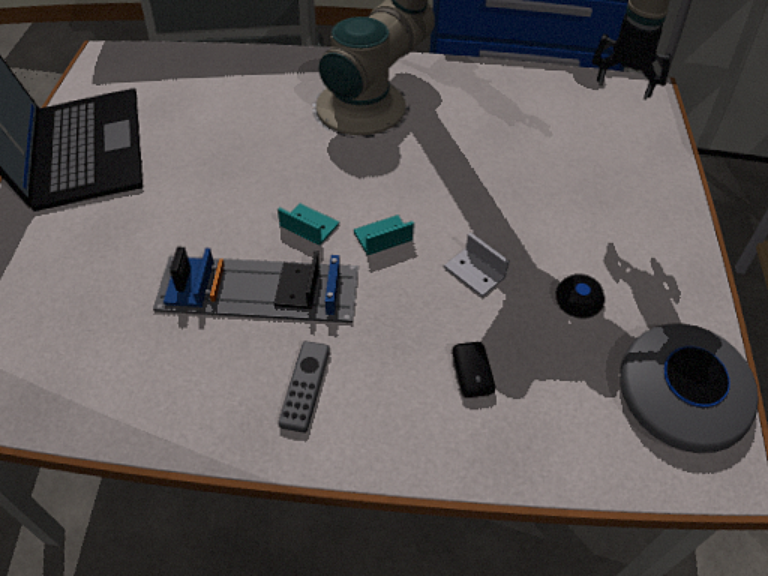

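View pics/top0.png

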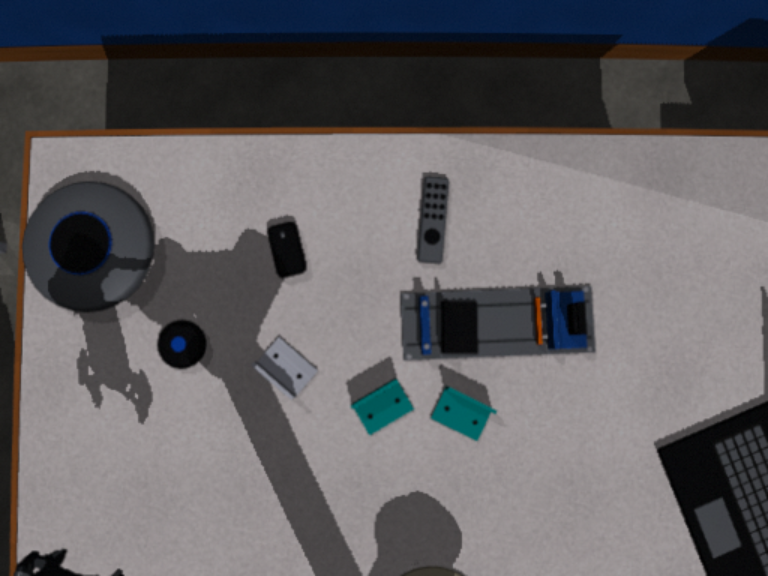

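The scene view shows the tray at (155–355, 255–320), with the clamp left and the stop right. The black angle is at (300,285), the grey angle at (478,265), and turquoise look-alikes are at (308,222) and (385,233). The top view agrees: grey at (287,367), tray (402–593, 285–360). Next I'll measure with depth.

```bash
cat > h.py <<'E'
import numpy as np, cv2
def cloud(p):
    K=np.array(p["mtx"]);d=p["depth"];h,w=d.shape
    uu,vv=np.meshgrid(np.arange(w),np.arange(h))
    n=cv2.undistortPoints(np.stack([uu,vv],-1).reshape(-1,1,2).astype(float),K,np.array([p["k1"],0,0,0.])).reshape(-1,2)
    z=d.reshape(-1,1)
    c=np.hstack([n*z,z]); R=cv2.Rodrigues(np.array(p["rvec"],float))[0]
    W=(c-np.array(p["tvec"]))@R
    W[z[:,0]<=0]=np.nan
    return W.reshape(h,w,3)
def ray(p,u,v,zw):
    K=np.array(p["mtx"]);n=cv2.undistortPoints(np.array([[[u,v]]],float),K,np.array([p["k1"],0,0,0.])).reshape(2)
    R=cv2.Rodrigues(np.array(p["rvec"],float))[0];o=-R.T@np.array(p["tvec"]);d=R.T@np.array([n[0],n[1],1])
    return o+d*(zw-o[2])/d[2]
def proj(p,X):
    return cv2.projectPoints(np.array(X,float).reshape(-1,1,3),np.array(p["rvec"],float),np.array(p["tvec"],float),np.array(p["mtx"]),np.array([p["k1"],0,0,0.]))[0].reshape(-1,2)
E
python3 - <<'E'
from rig import eyes
from h import *
import pickle
P={n:eyes.get_image(n) for n in ("scene","top")}
pickle.dump(P,open("P0.pkl","wb"))
for n,p in P.items():
    W=cloud(p)
    R=cv2.Rodrigues(np.array(p["rvec"],float))[0];print(n,"cam",-R.T@np.array(p["tvec"]))
    c=p["color"]
    boxes={"scene":{"grey":(290,150,345,200),"tray":(98,160,245,220),"table":(230,220,290,290)},"top":{"grey":(165,220,215,268),"tray":(262,186,400,244),"table":(310,80,400,170)}}[n]
    for k,(a,b,cc,dd) in boxes.items():
        w=W[b:dd,a:cc].reshape(-1,3);w=w[~np.isnan(w[:,0])]
        print(n,k,len(w),"zpct",np.round(np.percentile(w[:,2],[1,5,25,50,75,95,99]),4))
        o=w[w[:,2]>0.006]
        if len(o): print("  high pts range",np.round(np.percentile(o,[1,99],axis=0),3).tolist())
    x0,y0,x1,y1=((80,120,360,300) if n=="scene" else (150,100,410,300))
    im=cv2.resize(c[y0:y1,x0:x1,::-1],None,fx=2.8,fy=2.8,interpolation=cv2.INTER_CUBIC)
    im=np.clip(im.astype(float)*1.6,0,255).astype('uint8')
    cv2.imwrite(f"pics/{n}1.png",im[:600,:800])
E
```

```text
scene cam [1.36708148 0.16282793 1.06677592]
scene grey 2743 zpct [-0.0051 -0.0033 -0.0008  0.0015  0.0073  0.0403  0.0506]
  high pts range [[0.432, 0.228, 0.006], [0.538, 0.332, 0.052]]
scene tray 8790 zpct [-0.0049 -0.003   0.0002  0.0061  0.0118  0.0493  0.0777]
  high pts range [[0.501, -0.316, 0.006], [0.638, 0.052, 0.08]]
scene table 4177 zpct [-0.0053 -0.0039 -0.0019 -0.0005  0.001   0.003   0.0044]
  high pts range [[0.668, 0.064, 0.006], [0.829, 0.203, 0.008]]
top cam [0.51381824 0.11579542 1.21201155]
top grey 2393 zpct [-0.0048 -0.0032 -0.0002  0.0024  0.0076  0.0332  0.0526]
  high pts range [[0.432, 0.223, 0.006], [0.536, 0.33, 0.054]]
top tray 7967 zpct [-0.0046 -0.0024  0.0023  0.0076  0.0143  0.0503  0.0791]
  high pts range [[0.502, -0.315, 0.006], [0.633, 0.05, 0.08]]
top table 8069 zpct [-7.557e-01 -7.452e-01 -2.400e-03 -6.000e-04  1.000e-03  3.500e-03
  5.000e-03]
  high pts range [[0.71, -0.329, 0.006], [0.94, -0.083, 0.008]]
```

View pics/scene1.png

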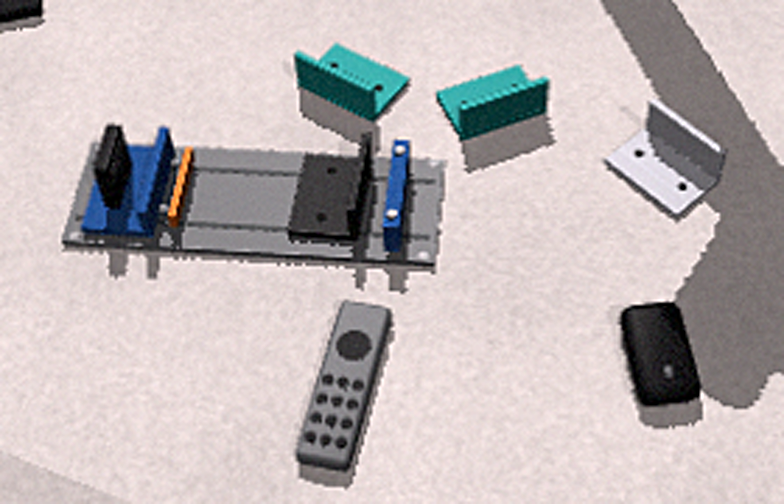

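View pics/top1.png

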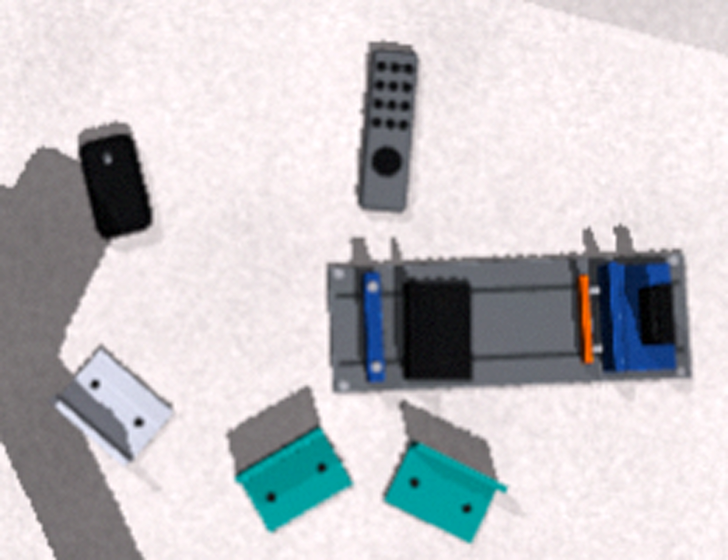

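The zoomed views show the grey upright on the foot's upper-right edge (scene) and lower-left (top), so its toe points toward +x/−y. The black upright stands toward the stop. I'll fit box models to both depth clouds.

```bash
cat > fit.py <<'E'
from h import *
from scipy.optimize import least_squares
def sdfbox(q,lo,hi):
    c=(np.array(lo)+hi)/2;hh=(np.array(hi)-lo)/2
    d=np.abs(q-c)-hh
    return np.linalg.norm(np.maximum(d,0),axis=1)+np.minimum(d.max(1),0)
ANG=[((-.05,-.066,-.025),(.05,.004,-.017)),((-.05,-.004,-.025),(.05,.004,.025))]
def loc(pts,x,y,z,yaw):
    c,s=np.cos(yaw),np.sin(yaw);d=pts-np.array([x,y,z]);return np.c_[c*d[:,0]+s*d[:,1],-s*d[:,0]+c*d[:,1],d[:,2]]
def fit(pts,boxes,x0,z=None):
    def f(v):
        q=loc(pts,v[0],v[1],v[3] if z is None else z,v[2])
        return np.min([sdfbox(q,*b) for b in boxes],axis=0)*1000
    r=least_squares(f,x0,loss="soft_l1",f_scale=2,x_scale=[.01,.01,.1]+([.01] if z is None else []),diff_step=1e-4)
    return r.x,r.cost/len(pts)
E
python3 - <<'E'
from fit import *
import pickle
P=pickle.load(open("P0.pkl","rb"))
C={n:cloud(p) for n,p in P.items()}
B={"scene":{"grey":(290,150,345,200),"tray":(98,160,245,220)},"top":{"grey":(165,220,215,268),"tray":(262,186,400,244)}}
def pts(k,sets):
    o=[]
    for n in sets:
        a,b,c,d=B[n][k]; w=C[n][b:d,a:c].reshape(-1,3); o.append(w[~np.isnan(w[:,0])])
    return np.vstack(o)
for sets in (["scene"],["top"],["scene","top"]):
    w=pts("grey",sets); g=w[w[:,2]>.004]
    best=None
    # drop table points: those near table far from object; try multiple yaws
    for yaw in np.arange(-3,3.2,.5):
        c=g.mean(0); x,cost=fit(g,ANG,[c[0],c[1],yaw,.025])
        if best is None or cost<best[1]: best=(x,cost)
    print("grey",sets,np.round(best[0],4),round(best[1],2))
    w=pts("tray",sets)
    t=w[(w[:,2]>.0045)]
    # tray plate + others
    tb=t[t[:,2]<.012]
    x,cost=fit(tb,[((-.065,-.197,-.0),(.065,.178,.008))],[.568,-.13,0.],z=0)
    print(" tray",np.round(x,4),cost)
    q=loc(t,x[0],x[1],0,x[2])
    for zlo,zhi in ((.014,.03),(.03,.046),(.046,.054),(.06,.085)):
        m=(q[:,2]>zlo)&(q[:,2]<zhi);h,e=np.histogram(q[m,1],bins=np.arange(-.2,.18,.004))
        print(zlo,[(round(a*1000),n) for a,n in zip(e,h) if n>4])
    # black
    m=(q[:,1]>-.02)&(q[:,1]<.105)&(q[:,2]>.011)
    bx,bc=fit(q[m],ANG,[0,.09,0,.033]); print(" black in tray",np.round(bx,4),bc, m.sum())
E
```

```text
grey ['scene'] [0.461  0.2939 0.8537 0.025 ] 5.93
 tray [ 0.5681 -0.1249  0.0519] 3.538901593248028
0.014 [(-180, np.int64(5)), (-176, np.int64(25)), (-172, np.int64(19)), (-168, np.int64(17)), (-164, np.int64(14)), (-160, np.int64(15)), (-156, np.int64(13)), (-152, np.int64(16)), (-148, np.int64(20)), (-144, np.int64(41)), (-140, np.int64(45)), (-136, np.int64(45)), (-132, np.int64(40)), (-128, np.int64(34)), (-124, np.int64(13)), (-116, np.int64(5)), (-108, np.int64(21)), (-104, np.int64(46)), (-100, np.int64(5)), (-96, np.int64(7)), (-92, np.int64(6)), (-88, np.int64(10)), (-84, np.int64(14)), (-80, np.int64(40)), (32, np.int64(24)), (36, np.int64(30)), (40, np.int64(31)), (44, np.int64(33)), (48, np.int64(33)), (52, np.int64(31)), (56, np.int64(28)), (60, np.int64(30)), (64, np.int64(30)), (68, np.int64(35)), (72, np.int64(31)), (76, np.int64(32)), (80, np.int64(32)), (84, np.int64(32)), (88, np.int64(9)), (96, np.int64(5)), (100, np.int64(20)), (104, np.int64(11)), (128, np.int64(6)), (136, np.int64(7)), (140, np.int64(9)), (144, np.int64(15))]
0.03 [(-152, np.int64(8)), (-144, 
[... 3843 characters left out ...]
 (104, np.int64(12)), (124, np.int64(6)), (128, np.int64(26)), (132, np.int64(18)), (136, np.int64(24)), (140, np.int64(53)), (144, np.int64(8))]
0.046 [(-144, np.int64(29)), (-140, np.int64(13)), (-116, np.int64(20)), (-112, np.int64(89)), (-108, np.int64(91)), (-104, np.int64(55)), (96, np.int64(6)), (100, np.int64(12)), (104, np.int64(8)), (124, np.int64(6)), (128, np.int64(82)), (132, np.int64(85)), (136, np.int64(81)), (140, np.int64(78))]
0.06 [(-160, np.int64(14)), (-156, np.int64(61)), (-152, np.int64(50)), (-148, np.int64(64)), (-144, np.int64(124)), (-140, np.int64(18)), (96, np.int64(11)), (100, np.int64(10))]
 black in tray [-0.0021  0.097  -0.0399  0.0331] 4.843887796617323 1685
```

```bash
cat >> fit.py <<'E'
def fit_trim(pts,boxes,x0,z=None,it=6,th=.006):
    x=np.array(x0,float)
    for i in range(it):
        q=loc(pts,x[0],x[1],x[3] if z is None else z,x[2])
        r=np.abs(np.min([sdfbox(q,*b) for b in boxes],axis=0))
        m=r<(max(th,.012-.002*i))
        x,c=fit(pts[m],boxes,x,z)
    return x,c,m.sum()
def wire(p,im,boxes,pose,s,off,col):
    x,y,z,yaw=pose;c,sn=np.cos(yaw),np.sin(yaw)
    for lo,hi in boxes:
        V=np.array([[a,b,d] for a in (lo[0],hi[0]) for b in (lo[1],hi[1]) for d in (lo[2],hi[2])])
        W=np.c_[x+c*V[:,0]-sn*V[:,1],y+sn*V[:,0]+c*V[:,1],z+V[:,2]]
        q=((proj(p,W)-off+.5)*s).astype(int)
        for i in range(8):
            for j in (1,2,4):
                if not i&j: cv2.line(im,tuple(map(int,q[i])),tuple(map(int,q[i|j])),col,1,cv2.LINE_AA)
E
python3 - <<'E'
from fit import *
import pickle
P=pickle.load(open("P0.pkl","rb"))
C={n:cloud(p) for n,p in P.items()}
B={"scene":{"grey":(290,150,345,200),"tray":(98,160,245,220)},"top":{"grey":(165,220,215,268),"tray":(262,186,400,244)}}
def pts(k,sets):
    o=[]
    for n in sets:
        a,b,c,d=B[n][k]; w=C[n][b:d,a:c].reshape(-1,3); o.append(w[~np.isnan(w[:,0])])
    return np.vstack(o)
PL=[((-.065,-.197,-.0),(.065,.178,.008))]
for sets in (["scene"],["top"],["scene","top"]):
    w=pts("grey",sets); g=w[w[:,2]>.0045]
    x,c,n=fit_trim(g,ANG,[.461,.2945,.86,.025]); print("grey",sets,np.round(x,4),round(c,2),n,len(g))
    x2,c2,n2=fit_trim(g,ANG,[.461,.2945,.86],z=.025); print("grey zfix",np.round(x2,4),round(c2,2),n2,len(g))
    w=pts("tray",sets)
    t=w[(w[:,2]>.0045)]; tb=t[t[:,2]<.013]
    # plate edges: use mid-level points outlining -> min area rect on points
    tx,c,n=fit_trim(tb,PL,[.568,-.122,.04],z=0); print(" tray",np.round(tx,4),c,n,len(tb))
    q=loc(t,tx[0],tx[1],0,tx[2])
    m=(q[:,1]>-.0)&(q[:,1]<.115)&(q[:,2]>.0115)
    bx,bc,n=fit_trim(q[m],ANG,[0,.097,0,.033]); print(" black in tray",np.round(bx,4),bc,n, m.sum())
    m=(q[:,1]>.11)&(q[:,2]>.013)&(q[:,1]<.165)
    sx,bc,n=fit_trim(q[m],[((-.055,0,0),(.055,.016,.048))],[0,.128,0],z=0); print(" stop in tray",np.round(sx,4),bc,n, m.sum())
    m=(q[:,1]<-.1)&(q[:,2]>.053)
    gx,bc,n=fit_trim(q[m],[((-.03,-.008,0),(.03,.008,.08))],[0,-.15,0],z=0); print(" grip in tray",np.round(gx,4),bc,n, m.sum())
def w2(tx,v):
    c,s=np.cos(tx[2]),np.sin(tx[2]);return [tx[0]+c*v[0]-s*v[1],tx[1]+s*v[0]+c*v[1]]
for n,p in P.items():
    a,b,cc,d=(95,130,350,225) if n=="scene" else (160,180,405,270)
    s=3.1;im=cv2.resize(p["color"][b:d,a:cc,::-1],None,fx=s,fy=s,interpolation=cv2.INTER_CUBIC);im=np.clip(im*1.6,0,255).astype('uint8')
    o=np.array([a,b])
    wire(p,im,ANG,(x[0],x[1],x[3],x[2]),s,o,(0,0,255))
    wire(p,im,PL,(tx[0],tx[1],0,tx[2]),s,o,(0,255,0))
    bw=w2(tx,bx);wire(p,im,ANG,(bw[0],bw[1],bx[3],bx[2]+tx[2]),s,o,(0,255,255))
    bw=w2(tx,gx);wire(p,im,[((-.03,-.008,.018),(.03,.008,.08))],(bw[0],bw[1],0,gx[2]+tx[2]),s,o,(255,255,0))
    bw=w2(tx,sx);wire(p,im,[((-.055,-.0,.008),(.055,.016,.048))],(bw[0],bw[1],0,sx[2]+tx[2]),s,o,(255,0,255))
    cv2.imwrite(f"pics/{n}2.png",im)
E
```

```text
grey ['scene'] [0.4625 0.2951 0.8649 0.0251] 1.16 908 934
grey zfix [0.4625 0.2951 0.8651] 1.16 907 934
 tray [ 0.5701 -0.1246  0.0371] 1.4008008743404752 2768 2857
 black in tray [-0.0049  0.0993 -0.0379  0.0331] 1.200525388529301 758 782
 stop in tray [1.000e-04 1.283e-01 3.800e-03] 1.1454592216560218 275 279
 grip in tray [-0.0014 -0.1489 -0.0047] 0.8926759406698117 186 196
grey ['top'] [0.4606 0.2951 0.8837 0.0255] 1.43 859 910
grey zfix [0.4607 0.2951 0.8861] 1.45 856 910
 tray [ 0.568  -0.1226  0.0505] 1.4344550519591535 3210 3247
 black in tray [-0.003   0.0966 -0.0485  0.0331] 1.46996817597022 803 836
 stop in tray [ 0.0009  0.1257 -0.0128] 1.244911464248226 260 271
 grip in tray [ 1.0e-04 -1.5e-01 -0.0e+00] 0.8707348220296186 184 192
grey ['scene', 'top'] [0.462  0.295  0.8672 0.0253] 1.33 1768 1844
grey zfix [0.462  0.295  0.8668] 1.33 1764 1844
 tray [ 0.5696 -0.1244  0.0402] 1.4261598432735305 5979 6104
 black in tray [-0.0044  0.099  -0.0377  0.0331] 1.3557776423931938 1563 1619
 stop in tray [ 0.0008  0.1278 -0.0019] 1.2224642777178207 536 551
 grip in tray [-0.0011 -0.1486  0.0072] 0.929766527579167 370 388
```

View pics/scene2.png

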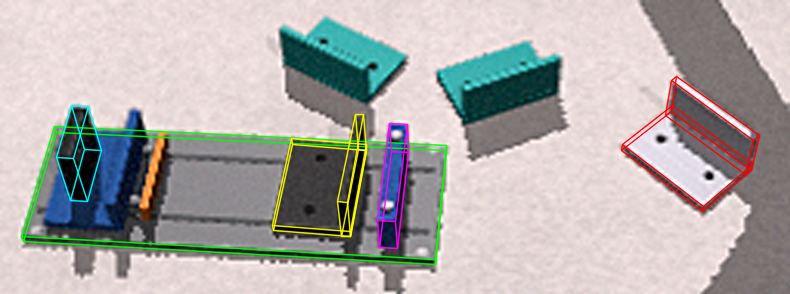

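View pics/top2.png

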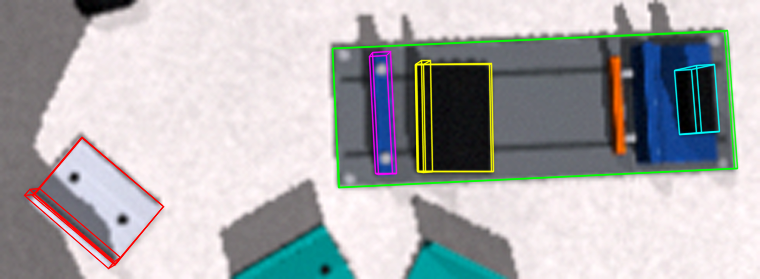

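Both overlays match the image edges closely (grey in red, black in yellow, stop in magenta, grip in cyan), and the fitted heights agree with the text.
- **Grey:** mid at (0.462, 0.295), yaw 0.867.
- **Tray:** yaw about 0.040.
- **Black:** mid at world (0.561, −0.026), yaw about 0.00.
- **Stop:** face at tray y of about 0.127.

For the pick I want the jaw angle at −0.704, a turn of −1.94 from now. The place turn is then +2.27, which stays within the last joint's range.

Emit:
send_rows(deltas=[{"dp":[0.14,-0.13,-0.03],"rotation":[0,0,-0.24]},{"dp":[0.28,-0.26,-0.06],"rotation":[0,0,-0.48]},{"dp":[0.42,-0.39,-0.09],"rotation":[0,0,-0.72]},{"dp":[0.57,-0.515,-0.12],"rotation":[0,0,-0.96]}], fingers=-0.2, grip_force=40)

```text
clock: 1.53
position: [0.2582, 0.4804, 0.1974]
ee_rot: [0.0, 0.399, 0.917, 0.0]
contact_force: [0.1, 0.0, 0.4]
width: 0.0519
```

Emit:
send_rows(deltas=[{"dp":[0.14,-0.13,-0.03],"rotation":[0,0,-0.24]},{"dp":[0.28,-0.26,-0.06],"rotation":[0,0,-0.48]},{"dp":[0.42,-0.39,-0.09],"rotation":[0,0,-0.72]},{"dp":[0.57,-0.515,-0.12],"rotation":[0,0,-0.96]}])

```text
clock: 1.87
position: [0.3268, 0.4184, 0.1831]
ee_rot: [0.0, 0.606, 0.796, 0.0]
contact_force: [-0.1, 0.8, 0.2]
width: 0.0512
```

Emit:
send_rows(deltas=[{"dp":[0.14,-0.13,-0.03],"rotation":[0,0,-0.24]},{"dp":[0.28,-0.26,-0.06],"rotation":[0,0,-0.48]},{"dp":[0.42,-0.39,-0.09],"rotation":[0,0,-0.72]},{"dp":[0.57,-0.515,-0.12],"rotation":[0,0,-0.96]}])

```text
clock: 2.2
position: [0.3953, 0.3566, 0.1687]
ee_rot: [0.0, 0.778, 0.629, 0.0]
contact_force: [0.3, 0.2, 0.3]
width: 0.0513
```

Emit:
send_rows(deltas=[{"dp":[0.14,-0.13,-0.03],"rotation":[0,0,-0.24]},{"dp":[0.28,-0.26,-0.06],"rotation":[0,0,-0.48]},{"dp":[0.42,-0.39,-0.09],"rotation":[0,0,-0.72]},{"dp":[0.57,-0.515,-0.12],"rotation":[0,0,-0.96]},{"dp":[0.57,-0.515,-0.12],"rotation":[0,0,-0.96]}])

```text
clock: 2.62
position: [0.4662, 0.2931, 0.1537]
ee_rot: [0.001, 0.905, 0.426, 0.0]
contact_force: [0.2, -0.4, 0.6]
width: 0.0512
```

Emit:
send_rows(deltas=[{"dp":[-0.035,0.016,-0.3],"rotation":[0,0,-0.02]},{"dp":[-0.035,0.016,-0.55],"rotation":[0,0,-0.02]},{"dp":[-0.035,0.016,-0.75],"rotation":[0,0,-0.02]},{"dp":[-0.035,0.016,-0.87],"rotation":[0,0,-0.02]},{"dp":[-0.035,0.016,-0.93],"rotation":[0,0,-0.02]},{"dp":[-0.035,0.016,-0.93],"rotation":[0,0,-0.02]}])

```text
clock: 3.12
position: [0.4576, 0.2974, 0.0412]
ee_rot: [-0.0, 0.905, 0.424, -0.002]
contact_force: [-0.6, 0.3, -0.6]
width: 0.0512
```

Emit:
send_rows(deltas=[{"dp":[0,0,0],"rotation":[0,0,0]},{"dp":[0,0,0],"rotation":[0,0,0]},{"dp":[0,0,0],"rotation":[0,0,0]},{"dp":[0,0,0],"rotation":[0,0,0]},{"dp":[0,0,0],"rotation":[0,0,0]},{"dp":[0,0,0],"rotation":[0,0,0]},{"dp":[0,0,0],"rotation":[0,0,0]},{"dp":[0,0,0],"rotation":[0,0,0]}], fingers=1)

```text
clock: 3.78
position: [0.4589, 0.2976, 0.0428]
ee_rot: [0.0, 0.906, 0.424, 0.0]
contact_force: [-0.4, 0.2, 0.1]
width: -0.0002
```

Width 0 means the jaws closed on nothing, or the angle slipped out. I'll look.

```bash
cat > look.py <<'E'
import sys,pickle
from rig import eyes,monitor
from fit import *
def shot(tag,box=None,names=("scene","top"),s=None):
    P={n:eyes.get_image(n) for n in names}
    pickle.dump(P,open(f"P{tag}.pkl","wb"))
    for n,p in P.items():
        a,b,c,d=box[n]; k=min(780/(c-a),580/(d-b))
        im=cv2.resize(p["color"][b:d,a:c,::-1],None,fx=k,fy=k,interpolation=cv2.INTER_CUBIC)
        cv2.imwrite(f"pics/{n}_{tag}.png",np.clip(im*1.6,0,255).astype('uint8'))
    return P
E
python3 -c "
from look import *
shot('a',{'scene':(250,100,380,220),'top':(130,180,250,290)})"
```

```text
(no output)
```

View pics/scene_a.png

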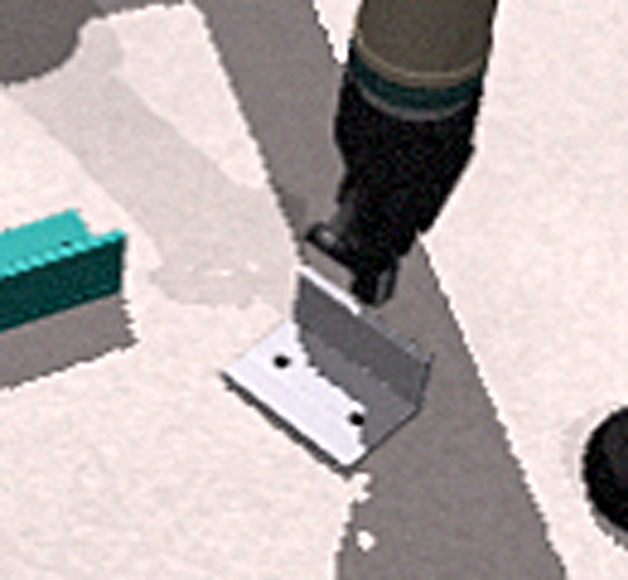

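View pics/top_a.png

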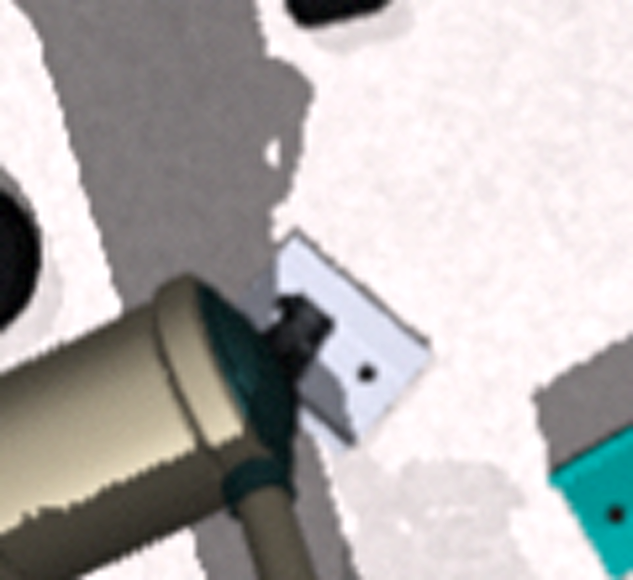

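```bash
python3 - <<'E'
from fit import *
import pickle
P=pickle.load(open("Pa.pkl","rb"))
C={n:cloud(p) for n,p in P.items()}
L=[]
for n,b in (("scene",(285,140,345,205)),("top",(165,215,222,275))):
    a,bb,c,d=b;w=C[n][bb:d,a:c].reshape(-1,3);w=w[~np.isnan(w[:,0])];L.append(w)
w=np.vstack(L);
g=w[(w[:,2]>.0045)&(w[:,2]<.055)]
x,c,n=fit_trim(g,ANG,[.462,.295,.867,.025]);print(np.round(x,4),c,n,len(g))
q=loc(w,x[0],x[1],0,x[2])
# cells: columns y along jaw, rows z, of non-angle points
r=np.abs(np.min([sdfbox(q-[0,0,.025],*b) for b in ANG],axis=0))
m=(r>.007)&(q[:,2]>.012)&(q[:,2]<.14)&(np.hypot(q[:,0],q[:,1])<.08)
for z in np.arange(.01,.14,.01):
    k=m&(q[:,2]>z)&(q[:,2]<=z+.01)
    if k.sum()>3: print(round(z,3),k.sum(),"x",np.round(np.percentile(q[k,0],[2,98])*1000),"y",np.round(np.percentile(q[k,1],[2,50,98])*1000))
from rig import monitor
s=monitor.get_state();print(s["position"],s["ee_rot"],s["width"],s["qpos"])
E
```

```text
[0.4624 0.2948 0.8577 0.0254] 1.2794729560730955 1515 1619
0.06 7 x [ 4. 11.] y [-4.  0. 10.]
0.07 23 x [-8. 11.] y [-11.  -3.  10.]
0.08 17 x [-5. 11.] y [-13.  -6.   7.]
0.09 13 x [ 5. 11.] y [-10.  -3.   9.]
0.1 15 x [ 9. 14.] y [-21.   4.  27.]
0.11 51 x [-13.  13.] y [-29.  -9.  37.]
0.12 38 x [-12.  15.] y [-38. -12.  43.]
0.13 50 x [-12.  18.] y [-47. -12.  37.]
[0.45887137 0.29762808 0.04273631] [4.28969991e-05 9.05636770e-01 4.24054288e-01 2.24303242e-06] 0.0001411146043170143 [ 4.48227128e-01  3.82953997e-01  1.80920569e+00 -1.05568116e-04
  9.49429372e-01  1.14325015e+00]
```

The grey angle hasn't moved. The fingers sit centred over the upright, but the lowest finger points are near z≈0.055, not the ~0.024 the readout implies. I'll lift and measure the tip against a clear background.

Emit:
send_rows(deltas=[{"dp":[0,0,0.3],"rotation":[0,0,0]},{"dp":[0,0,0.6],"rotation":[0,0,0]},{"dp":[0,0,0.6],"rotation":[0,0,0]},{"dp":[0,0,0.6],"rotation":[0,0,0]}])

```text
clock: 4.22
position: [0.4606, 0.2985, 0.117]
ee_rot: [0.0, 0.906, 0.424, 0.003]
contact_force: [-1.0, -0.2, -0.2]
width: 0.0003
```

```bash
python3 - <<'E'
from look import *
P=shot('b',{'scene':(270,90,370,210),'top':(130,180,250,290)})
s=monitor.get_state();tcp=np.array(s["position"]);print(tcp,s["ee_rot"],s["width"])
c=np.cos(-.70);sn=np.sin(-.70)
for n,p in P.items():
    print(n,"proj tcp",proj(p,tcp),"tip",proj(p,tcp-[0,0,.019]))
    W=cloud(p);q=W.reshape(-1,3)
    k=np.hypot(q[:,0]-tcp[0],q[:,1]-tcp[1])<.03
    z=q[k,2];z=z[(z>.054)&(z<.3)];print(n,np.round(np.sort(z)[:12],3),len(z))
E
```

```text
[0.4583207  0.29732442 0.11427084] [ 5.41002382e-05  9.05649284e-01  4.24027295e-01 -4.73950534e-04] 0.0003587773500785853
scene proj tcp [[328.84688922 148.04900192]] tip [[327.93421491 152.71298986]]
scene [0.054 0.138 0.138 0.14  0.141 0.143 0.143 0.144 0.145 0.145 0.145 0.145] 286
top proj tcp [[177.16229866 255.79481535]] tip [[178.3408102  255.42957613]]
top [0.054 0.054 0.055 0.056 0.056 0.056 0.19  0.191 0.197 0.198] 10
```

View pics/scene_b.png

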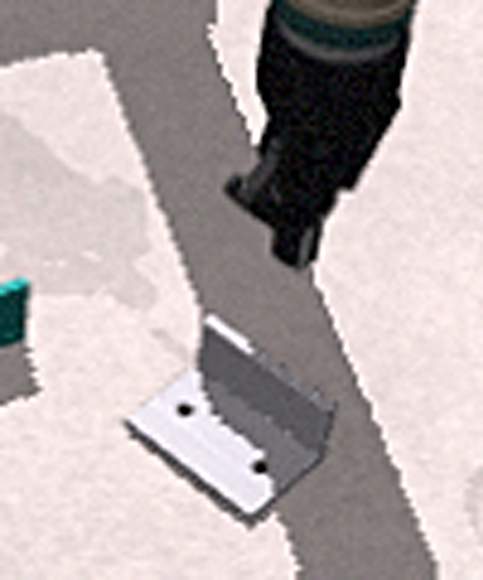

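```bash
python3 - <<'E'
from fit import *
import pickle
P=pickle.load(open("Pb.pkl","rb"))
tcp=np.array([.4585,.2974,.1143])
for n,box in (("scene",(310,115,350,150)),("top",(150,230,200,275))):
    W=cloud(P[n]);a,b,c,d=box
    w=W[b:d,a:c].reshape(-1,3);w=w[~np.isnan(w[:,0])]
    q=loc(w,*tcp,-.70) # x=jaw axis, y=perp
    m=(w[:,2]>.06)&(np.hypot(q[:,0],q[:,1])<.09)
    for z in np.arange(-.06,.12,.01):
        k=m&(q[:,2]>z)&(q[:,2]<=z+.01)
        if k.sum(): print(n,round(z,3),k.sum(),"jaw",np.round(np.percentile(q[k,0],[2,50,98])*1000),"perp",np.round(np.percentile(q[k,1],[2,50,98])*1000))
    print(n,"missing depth px",(P[n]["depth"][b:d,a:c]==0).sum())
P=pickle.load(open("P0.pkl","rb"))
# start pose check
tcp=np.array([.1892,.5424,.211])
for n in P:
    W=cloud(P[n]).reshape(-1,3);q=loc(W,*tcp,1.235);m=(np.hypot(q[:,0],q[:,1])<.07)&(W[:,2]>.1)
    print(n,"proj",proj(P[n],tcp))
    for z in np.arange(-.06,.12,.01):
        k=m&(q[:,2]>z)&(q[:,2]<=z+.01)
        if k.sum(): print(n,round(z,3),k.sum(),"jaw",np.round(np.percentile(q[k,0],[2,50,98])*1000),"perp",np.round(np.percentile(q[k,1],[2,50,98])*1000))
E
```

```text
scene 0.02 6 jaw [ 6.  9. 11.] perp [-3.  7. 13.]
scene 0.03 27 jaw [-2.  9. 16.] perp [-4.  9. 14.]
scene 0.04 24 jaw [-4. 11. 16.] perp [-4.  9. 15.]
scene 0.05 13 jaw [-9.  7. 17.] perp [ 7. 11. 15.]
scene 0.06 21 jaw [-18.   5.  22.] perp [ 9. 14. 17.]
scene 0.07 44 jaw [-31.  14.  37.] perp [-6. 13. 16.]
scene 0.08 46 jaw [-39.  17.  43.] perp [-6. 13. 19.]
scene 0.09 53 jaw [-47.  -3.  48.] perp [-1. 15. 21.]
scene 0.1 57 jaw [-44.  20.  62.] perp [-10.  14.  20.]
scene 0.11 84 jaw [-11.  49.  63.] perp [-7. 11. 22.]
scene missing depth px 4
top 0.07 3 jaw [24. 27. 36.] perp [-12. -12.  -9.]
top 0.08 4 jaw [26. 28. 33.] perp [-12. -10.  -8.]
top 0.09 11 jaw [31. 37. 46.] perp [-12. -11.  -5.]
top 0.1 31 jaw [39. 45. 60.] perp [-12.  -5.  11.]
top 0.11 50 jaw [48. 54. 59.] perp [-11.   1.  12.]
top missing depth px 12
scene proj [[412.40143931  68.45767313]]
scene 0.03 7 jaw [-48. -42.  46.] perp [-13.  -9.  -3.]
scene 0.04 31 jaw [-55. -43.  56.] perp [-16.  -9.  -3.]
scene 0.05 24 jaw [-54.  44.  55.] perp [-15. -10.   2.]
scene 0.06 28 jaw [-55.   1.  56.] perp [-17.  -9.   1.]
scene 0.07 37 jaw [-63. -42.  64.] perp [-16. -11.  -4.]
scene 0.08 93 jaw [-66.  37.  67.] perp [-18. -10.  11.]
scene 0.09 107 jaw [-67.   5.  66.] perp [-19. -11.  13.]
scene 0.1 101 jaw [-66.  -1.  66.] perp [-23. -13.   6.]
scene 0.11 90 jaw [-66.   0.  66.] perp [-22. -13.  -7.]
top proj [[ 67.35309024 371.57402546]]
top 0.03 10 jaw [-48.  43.  45.] perp [-10.  -6.   6.]
top 0.04 31 jaw [-53.  43.  56.] perp [-11.  -7.   7.]
top 0.05 26 jaw [-48.  43.  58.] perp [-12.  -9.   3.]
top 0.06 16 jaw [-43.  45.  50.] perp [-12. -10.  -4.]
top 0.07 15 jaw [44. 52. 63.] perp [-13. -12.  -5.]
top 0.08 65 jaw [43. 56. 66.] perp [-13.  -3.   7.]
top 0.09 47 jaw [-27.  54.  69.] perp [-17. -11.   8.]
top 0.1 53 jaw [-23.  35.  67.] perp [-19. -15.  -7.]
top 0.11 28 jaw [-16.  45.  68.] perp [-20. -12.  -7.]
```

Both cameras put the shut fingertips about 20 mm above the reported TCP, where the text says they should be 19 mm below it. The open fingers at the start show the same offset, and x/y agree. So the reported z reads about 40 mm too low, and I'll correct for that. I'll reopen and descend to a reported z of about 0.000, watching the force.

Emit:
send_rows(deltas=[{"dp":[0,0,0],"rotation":[0,0,0]},{"dp":[0,0,0],"rotation":[0,0,0]},{"dp":[0,0,0],"rotation":[0,0,0]},{"dp":[0,0,-0.1],"rotation":[0,0,0]},{"dp":[0,0,-0.3],"rotation":[0,0,0]},{"dp":[0,0,-0.5],"rotation":[0,0,0]},{"dp":[0,0,-0.6],"rotation":[0,0,0]},{"dp":[0,0,-0.7],"rotation":[0,0,0]},{"dp":[0,0,-0.7],"rotation":[0,0,0]}], fingers=-0.2)

```text
clock: 5.07
position: [0.4567, 0.2965, 0.0277]
ee_rot: [0.0, 0.906, 0.424, -0.003]
contact_force: [-0.7, -0.7, 0.2]
width: 0.051
```

Emit:
send_rows(deltas=[{"dp":[0,0,-0.08],"rotation":[0,0,0]},{"dp":[0,0,-0.16],"rotation":[0,0,0]},{"dp":[0,0,-0.24],"rotation":[0,0,0]},{"dp":[0,0,-0.24],"rotation":[0,0,0]}])

```text
clock: 5.4
position: [0.4576, 0.297, 0.0001]
ee_rot: [0.0, 0.906, 0.424, -0.002]
contact_force: [-0.9, 0.0, -0.2]
width: 0.051
```

Emit:
send_rows(deltas=[{"dp":[0,0,0],"rotation":[0,0,0]},{"dp":[0,0,0],"rotation":[0,0,0]},{"dp":[0,0,0],"rotation":[0,0,0]},{"dp":[0,0,0],"rotation":[0,0,0]},{"dp":[0,0,0],"rotation":[0,0,0]},{"dp":[0,0,0],"rotation":[0,0,0]},{"dp":[0,0,0],"rotation":[0,0,0]}], fingers=1, grip_force=50)

```text
clock: 5.98
position: [0.4594, 0.2979, 0.0024]
ee_rot: [0.0, 0.906, 0.424, 0.001]
contact_force: [0.4, -0.2, 1.7]
width: 0.0067
```

Gripped (width ≈7 mm). Now I'll lift, then carry and turn +2.275.

Emit:
send_rows(deltas=[{"dp":[0,0,0.15],"rotation":[0,0,0]},{"dp":[0,0,0.4],"rotation":[0,0,0]},{"dp":[0,0,0.7],"rotation":[0,0,0]},{"dp":[0,0,0.9],"rotation":[0,0,0]},{"dp":[0,0,1],"rotation":[0,0,0]},{"dp":[0,0,1],"rotation":[0,0,0]}])

```text
clock: 6.48
position: [0.4606, 0.2986, 0.1251]
ee_rot: [-0.0, 0.906, 0.424, 0.003]
contact_force: [0.0, 0.3, -1.0]
width: 0.0073
```

Emit:
send_rows(deltas=[{"dp":[0.04,-0.15,0],"rotation":[0,0,0.2]},{"dp":[0.08,-0.32,0],"rotation":[0,0,0.43]},{"dp":[0.13,-0.49,0],"rotation":[0,0,0.67]},{"dp":[0.17,-0.66,0],"rotation":[0,0,0.91]}])

```text
clock: 6.82
position: [0.4782, 0.2174, 0.1203]
ee_rot: [-0.001, 0.785, 0.62, -0.001]
contact_force: [0.7, -0.0, -1.1]
width: 0.0069
```

Emit:
send_rows(deltas=[{"dp":[0.04,-0.15,0],"rotation":[0,0,0.23]},{"dp":[0.08,-0.32,0],"rotation":[0,0,0.46]},{"dp":[0.13,-0.49,0],"rotation":[0,0,0.68]},{"dp":[0.17,-0.66,0],"rotation":[0,0,0.91]}])

```text
clock: 7.15
position: [0.4986, 0.1381, 0.1202]
ee_rot: [-0.001, 0.625, 0.781, -0.001]
contact_force: [-0.4, -0.2, -1.5]
width: 0.0069
```

Emit:
send_rows(deltas=[{"dp":[0.04,-0.15,0],"rotation":[0,0,0.23]},{"dp":[0.08,-0.32,0],"rotation":[0,0,0.46]},{"dp":[0.13,-0.49,0],"rotation":[0,0,0.68]},{"dp":[0.17,-0.66,0],"rotation":[0,0,0.91]}])

```text
clock: 7.48
position: [0.519, 0.0591, 0.1202]
ee_rot: [-0.001, 0.433, 0.901, -0.001]
contact_force: [0.5, -0.5, -1.5]
width: 0.0074
```

Emit:
send_rows(deltas=[{"dp":[0.04,-0.15,0],"rotation":[0,0,0.23]},{"dp":[0.08,-0.32,0],"rotation":[0,0,0.46]},{"dp":[0.13,-0.49,0],"rotation":[0,0,0.68]},{"dp":[0.17,-0.66,0],"rotation":[0,0,0.91]}])

```text
clock: 7.82
position: [0.5394, -0.0199, 0.1201]
ee_rot: [-0.002, 0.218, 0.976, 0.0]
contact_force: [-0.2, 0.6, -2.0]
width: 0.0067
```

Emit:
send_rows(deltas=[{"dp":[0.04,-0.15,0],"rotation":[0,0,0.23]},{"dp":[0.08,-0.32,0],"rotation":[0,0,0.46]},{"dp":[0.13,-0.49,0],"rotation":[0,0,0.68]},{"dp":[0.17,-0.66,0],"rotation":[0,0,0.91]},{"dp":[0.17,-0.66,0],"rotation":[0,0,0.91]},{"dp":[0.17,-0.66,0],"rotation":[0,0,0.91]}])

```text
clock: 8.32
position: [0.5599, -0.0988, 0.1201]
ee_rot: [-0.002, -0.003, 1.0, 0.001]
contact_force: [-0.7, 0.2, -2.2]
width: 0.0073
```

```bash
cat > held.py <<'E'
from look import *
def run(tag,z0=.15,box={'scene':(100,110,260,230),'top':(250,170,410,290)}):
    P=shot(tag,box)
    s=monitor.get_state();tcp=np.array(s["position"]);q=s["ee_rot"]
    th=2*np.arctan2(q[2],q[1])-np.pi/2
    print("clock",s["clock"],"tcp",np.round(tcp,4),"theta",round(th,4),"F",np.round(s["contact_force"],1),"w",round(s["width"],4))
    return P,s,th
E
python3 - <<'E'
from held import *
P,s,th=run('c')
t=s["position"]
for sets in (["scene"],["top"],["scene","top"]):
    w=np.vstack([cloud(P[n]).reshape(-1,3) for n in sets]);
    m=(np.hypot(w[:,0]-t[0],w[:,1]-t[1])<.1)&(w[:,2]>.09)&(w[:,2]<.19)
    best=None
    x,c,n=fit_trim(w[m],ANG,[t[0],t[1],3.14,.145]);print(sets,np.round(x,4),c,n,m.sum())
E
```

```text
clock 8.4167 tcp [ 0.5597 -0.0975  0.1207] theta 1.5787 F [-0.7  0.2 -1.1] w 0.0069
['scene'] [ 0.5607 -0.0991  3.1484  0.1427] 1.1026904618962052 880 1004
['top'] [ 0.558  -0.0959  3.1489  0.143 ] 1.118029829970523 825 825
['scene', 'top'] [ 0.56   -0.0974  3.1267  0.1429] 1.211711896671254 1706 1829
```

View pics/scene_c.png

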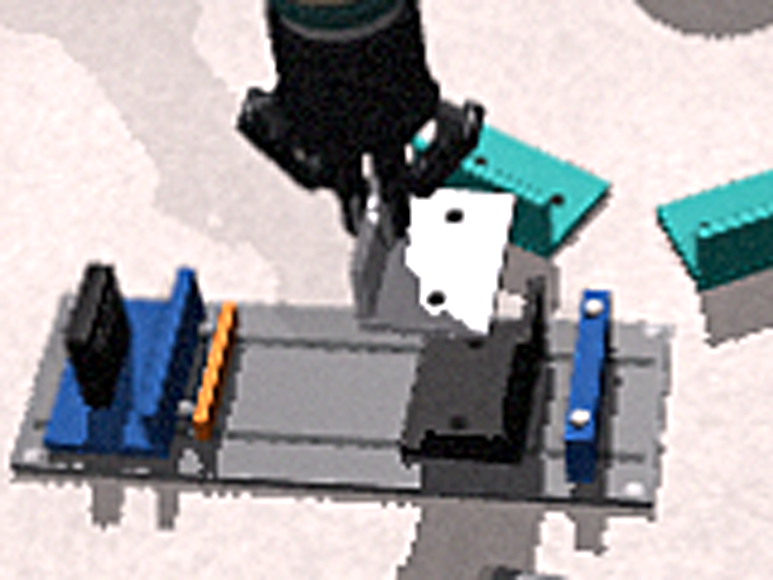

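View pics/top_c.png

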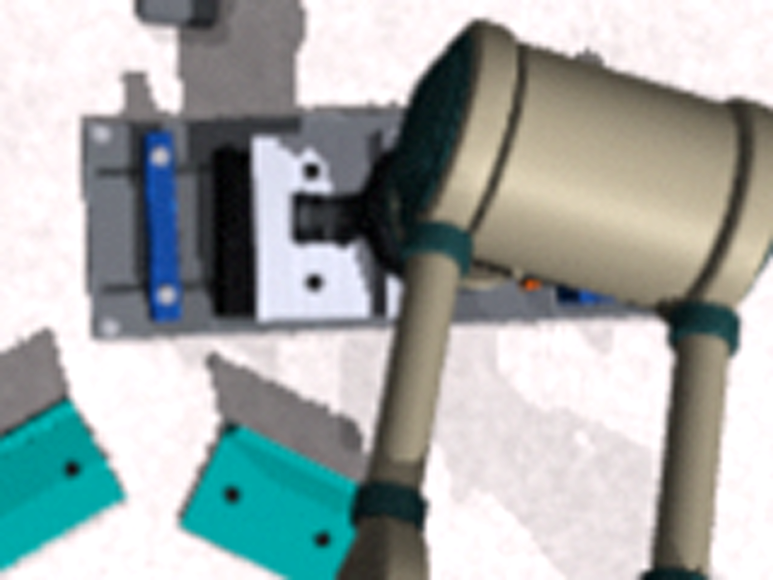

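The grey angle is held level and turned, with its mid at about (0.560, −0.0975, 0.143) and yaw ≈3.148. In the top view its toe edge is at column 255 and the black foot is below it. I want 75 mm to the black point, so I'll shift −3.5 mm in y and lower.

Emit:
send_rows(deltas=[{"dp":[0.012,-0.03,-0.15],"rotation":[0,0,0]},{"dp":[0.012,-0.03,-0.35],"rotation":[0,0,0]},{"dp":[0.012,-0.03,-0.5],"rotation":[0,0,0]},{"dp":[0.012,-0.03,-0.6],"rotation":[0,0,0]},{"dp":[0.012,-0.03,-0.65],"rotation":[0,0,0]},{"dp":[0.012,-0.03,-0.65],"rotation":[0,0,0]}])

```text
clock: 8.92
position: [0.5607, -0.1006, 0.0423]
ee_rot: [-0.002, -0.005, 1.0, 0.001]
contact_force: [-0.9, -0.8, -0.2]
width: 0.0073
```

```bash
python3 - <<'E'
from held import *
P,s,th=run('d')
t=s["position"]
for sets in (["scene"],["top"],["scene","top"]):
    w=np.vstack([cloud(P[n]).reshape(-1,3) for n in sets]);
    d=w-np.array(t)
    m=(abs(d[:,0])<.06)&(d[:,1]<.072)&(d[:,1]>-.012)&(w[:,2]>.031)&(w[:,2]<.095)
    x,c,n=fit_trim(w[m],ANG,[t[0],t[1],3.148,.065]);print("grey",sets,np.round(x,4),c,n,m.sum())
    m=(abs(w[:,0]-.56)<.06)&(w[:,1]<-.01)&(w[:,1]>-.095)&(w[:,2]>.012)&(w[:,2]<.0285)|(abs(w[:,0]-.56)<.06)&(w[:,1]<-.015)&(w[:,1]>-.036)&(w[:,2]>.012)&(w[:,2]<.06)
    x,c,n=fit_trim(w[m],ANG,[.561,-.0257,0],z=.033);print("black",sets,np.round(x,4),c,n,m.sum())
E
```

```text
clock 9.0167 tcp [ 0.5625 -0.1014  0.0443] theta 1.5805 F [ 0.4 -0.7 -1. ] w 0.0069
grey ['scene'] [ 0.5621 -0.1005  3.146   0.0649] 1.30792824914684 795 830
black ['scene'] [ 0.5614 -0.0264 -0.0006] 1.2929309781965543 363 366
grey ['top'] [ 0.56   -0.0993  3.1479  0.0661] 1.3434336578059736 675 675
black ['top'] [ 0.5586 -0.0273 -0.0107] 1.338599621994919 210 217
grey ['scene', 'top'] [ 0.5612 -0.1     3.1373  0.0655] 1.3953828502285541 1469 1505
black ['scene', 'top'] [ 0.5614 -0.0268 -0.0034] 1.3522577222928436 574 583
```

View pics/scene_d.png

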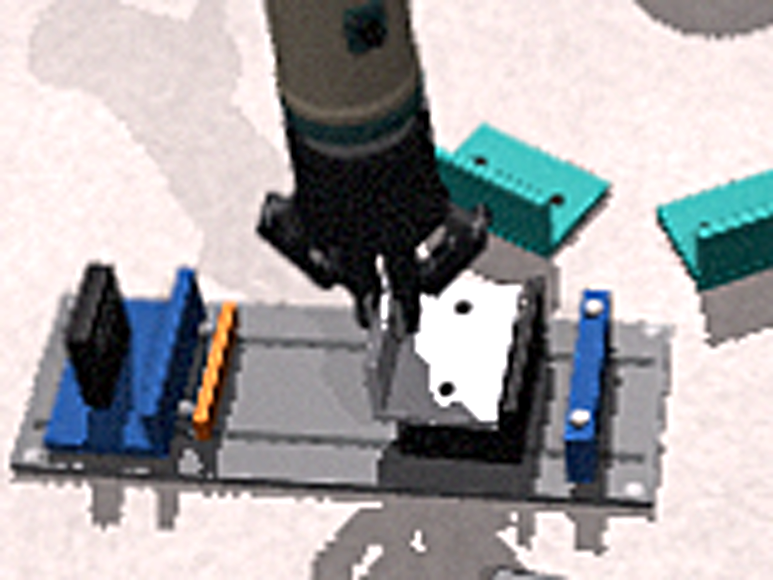

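The gap is about 73–74 mm between points. I'll back off 2 mm more and lower about 23 mm.

Emit:
send_rows(deltas=[{"dp":[0,-0.018,0],"rotation":[0,0,0]},{"dp":[0,-0.018,-0.06],"rotation":[0,0,0]},{"dp":[0,-0.018,-0.12],"rotation":[0,0,0]},{"dp":[0,-0.018,-0.16],"rotation":[0,0,0]},{"dp":[0,-0.018,-0.18],"rotation":[0,0,0]},{"dp":[0,-0.018,-0.19],"rotation":[0,0,0]},{"dp":[0,-0.018,-0.19],"rotation":[0,0,0]}])

```text
clock: 9.6
position: [0.562, -0.104, 0.0206]
ee_rot: [-0.0, -0.005, 1.0, 0.0]
contact_force: [1.2, 0.4, -1.1]
width: 0.0075
```

Emit:
send_rows(deltas=[{"dp":[0,0,-0.01],"rotation":[0,0,0]},{"dp":[0,0,-0.01],"rotation":[0,0,0]},{"dp":[0,0,-0.01],"rotation":[0,0,0]}])

```text
clock: 9.85
position: [0.5625, -0.1042, 0.02]
ee_rot: [0.0, -0.005, 1.0, -0.0]
contact_force: [0.6, 0.3, -1.7]
width: 0.0068
```

Emit:
send_rows(deltas=[{"dp":[0,0,-0.01],"rotation":[0,0,0]},{"dp":[0,0,-0.01],"rotation":[0,0,0]},{"dp":[0,0,-0.01],"rotation":[0,0,0]}])

```text
clock: 10.1
position: [0.5623, -0.1041, 0.0187]
ee_rot: [-0.0, -0.005, 1.0, 0.0]
contact_force: [-0.3, 1.3, -1.8]
width: 0.0074
```

Emit:
send_rows(deltas=[{"dp":[0,0,-0.01],"rotation":[0,0,0]},{"dp":[0,0,-0.01],"rotation":[0,0,0]},{"dp":[0,0,-0.01],"rotation":[0,0,0]}])

```text
clock: 10.35
position: [0.5625, -0.1042, 0.0183]
ee_rot: [0.0, -0.005, 1.0, -0.0]
contact_force: [-1.8, -0.8, 4.8]
width: 0.0074
```

Contact came at readout 0.018, as predicted. Release with a limited opening and go up.

Emit:
send_rows(deltas=[{"dp":[0,0,0],"rotation":[0,0,0]},{"dp":[0,0,0],"rotation":[0,0,0]},{"dp":[0,0,0],"rotation":[0,0,0]},{"dp":[0,0,0],"rotation":[0,0,0]},{"dp":[0,0,0.1],"rotation":[0,0,0]},{"dp":[0,0,0.4],"rotation":[0,0,0]},{"dp":[0,0,0.7],"rotation":[0,0,0]},{"dp":[0,0,0.85],"rotation":[0,0,0]},{"dp":[0,0,0.85],"rotation":[0,0,0]}], fingers=0.3)

```text
clock: 11.1
position: [0.5658, -0.1051, 0.1244]
ee_rot: [0.005, -0.005, 1.0, -0.001]
contact_force: [-0.1, -0.3, 0.3]
width: 0.03
```

Emit:
send_rows(deltas=[{"dp":[-0.01,-0.3,0],"rotation":[0,0,0.04]},{"dp":[0.02,-0.6,0],"rotation":[0,0,0.08]},{"dp":[0.04,-0.9,0],"rotation":[0,0,0.08]},{"dp":[0.04,-1,0],"rotation":[0,0,0.08]},{"dp":[0.04,-1,0],"rotation":[0,0,0.08]}])

```text
clock: 11.52
position: [0.5668, -0.2273, 0.1182]
ee_rot: [-0.001, -0.023, 1.0, -0.0]
contact_force: [-0.4, 0.1, 0.7]
width: 0.0298
```

```bash
cat > nest.py <<'E'
from held import *
def trayfit(P,sets):
    w=np.vstack([cloud(P[n]).reshape(-1,3) for n in sets])
    w=w[~np.isnan(w[:,0])]
    q=loc(w,.5696,-.1244,0,.0402)
    return q
if __name__=="__main__":
    tag=sys.argv[1]; gy=float(sys.argv[2]); by=float(sys.argv[3])
    P,s,th=run(tag)
    for sets in (["scene"],["top"],["scene","top"]):
        q=trayfit(P,sets)
        m=(abs(q[:,0])<.062)&(q[:,1]>gy-.012)&(q[:,1]<by-.006)&(q[:,2]>.021)&(q[:,2]<.065)
        x,c,n=fit_trim(q[m],ANG,[-.004,gy,np.pi-.04,.041]);print("grey",sets,np.round(x,4),round(c,2),n,m.sum())
        m=(abs(q[:,0])<.062)&(q[:,1]>by-.009)&(q[:,1]<by+.009)&(q[:,2]>.02)&(q[:,2]<.065)
        b,c,n=fit_trim(q[m],ANG,[-.004,by,-.04],z=.033);print("black",np.round(b,4),round(c,2),n,m.sum())
        r=loc(np.array([[x[0],x[1],0]]),b[0],b[1],0,b[2])[0];print("  grey in black",np.round(r[:2],4),"dyaw",round(x[2]-np.pi-b[2],3))
        m=(q[:,1]<-.0)&(q[:,1]>gy-.25)&(q[:,2]>.058)&(q[:,2]<.085)&(abs(q[:,0])<.045)
        h=q[m];print("  grip pts y",np.round(np.percentile(h[:,1],[2,50,98]),4) if len(h) else None,len(h))
        m=(abs(q[:,0])<.045)&(q[:,1]<gy-.003)&(q[:,1]>gy-.14)&(q[:,2]>.027)&(q[:,2]<.037)
        h=q[m,1];print("  pad-ish y hist",[(int(e*1000),int(k)) for k,e in zip(*np.histogram(h,bins=np.arange(gy-.14,gy,.003))) if k>5])
E
python3 nest.py e .023 .099
```

```text
clock 11.6167 tcp [ 0.5663 -0.2236  0.1183] theta 1.6186 F [ 0.1  0.  -1. ] w 0.0295
grey ['scene'] [-0.005   0.0202  3.106   0.041 ] 1.03 741 741
black [-0.0036  0.0989 -0.0448] 0.7 177 177
  grey in black [ 0.0021 -0.0787] dyaw 0.009
  grip pts y [-0.157  -0.1456 -0.1397] 173
  pad-ish y hist [(-105, 33), (-87, 25), (-83, 27), (-80, 30)]
grey ['top'] [-0.006   0.023   3.1164  0.0412] 1.13 793 795
black [-0.0045  0.0983 -0.0487] 1.01 135 135
  grey in black [ 0.0022 -0.0753] dyaw 0.024
  grip pts y [-0.1415 -0.1406 -0.1398] 2
  pad-ish y hist [(-105, 6), (-102, 12), (-87, 11), (-83, 29), (-80, 31), (-77, 19)]
grey ['scene', 'top'] [-0.0051  0.0214  3.1099  0.0411] 1.19 1534 1536
black [-0.0038  0.0987 -0.0438] 0.85 312 312
  grey in black [ 0.0021 -0.0772] dyaw 0.012
  grip pts y [-0.157  -0.1456 -0.1397] 175
  pad-ish y hist [(-105, 39), (-102, 12), (-87, 36), (-83, 56), (-80, 61), (-77, 21)]
```

View pics/scene_e.png

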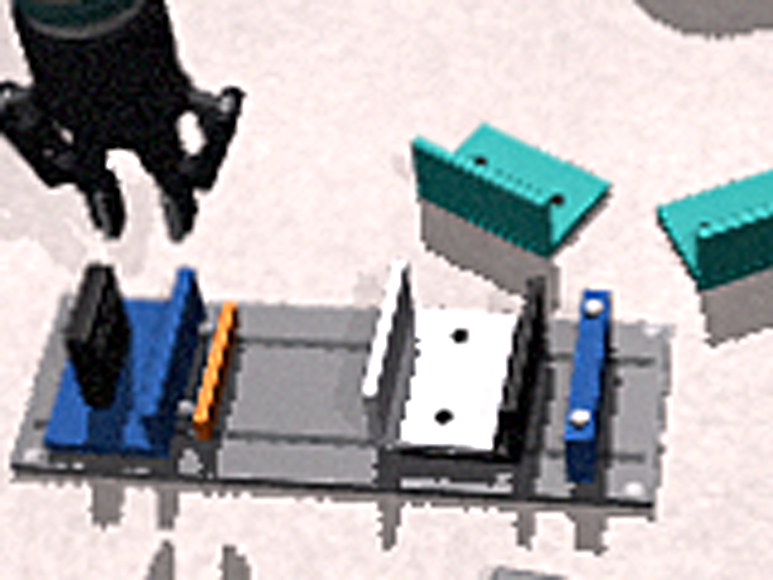

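View pics/top_e.png

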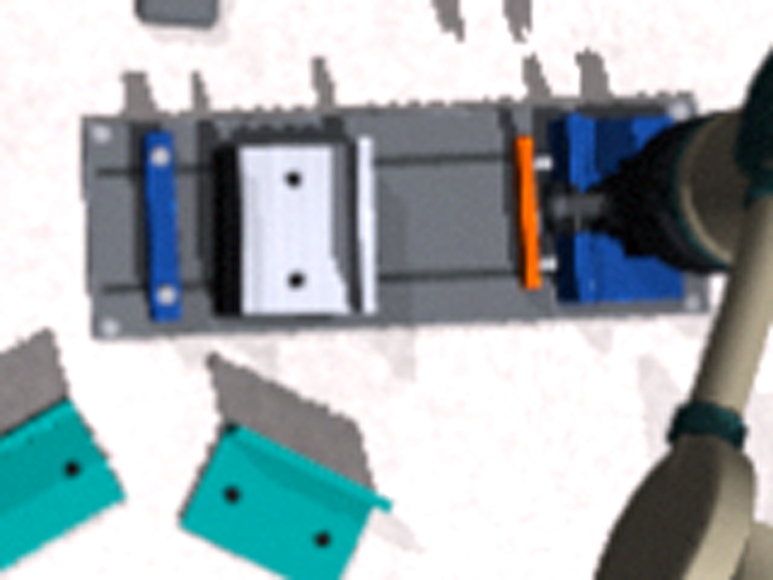

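The nest is good: grey sits at about −77 mm in black's frame, 2 mm off in x, 8 mm higher and level. Both images show grey's foot on the black foot, with the upright toward the pad. Next I'll take the clamp's grip at world (0.5745, −0.273), with the opening already at 30 mm.

Emit:
send_rows(deltas=[{"dp":[0.03,-0.2,0],"rotation":[0,0,-0.01]},{"dp":[0.067,-0.41,0],"rotation":[0,0,-0.01]},{"dp":[0.067,-0.41,0],"rotation":[0,0,-0.01]},{"dp":[0.067,-0.41,-0.15],"rotation":[0,0,-0.01]},{"dp":[0.067,-0.41,-0.3],"rotation":[0,0,-0.01]},{"dp":[0.067,-0.41,-0.3],"rotation":[0,0,-0.01]}])

```text
clock: 12.12
position: [0.5725, -0.2698, 0.0798]
ee_rot: [-0.003, -0.023, 1.0, 0.003]
contact_force: [-0.5, 0.2, -0.7]
width: 0.03
```

```bash
python3 - <<'E'
from held import *
P,s,th=run('f',box={'scene':(95,140,185,220),'top':(320,170,410,250)})
E
```

```text
clock 12.2167 tcp [ 0.5746 -0.2713  0.0829] theta 1.6163 F [ 0.1 -0.4 -0.3] w 0.0297
```

View pics/scene_f.png

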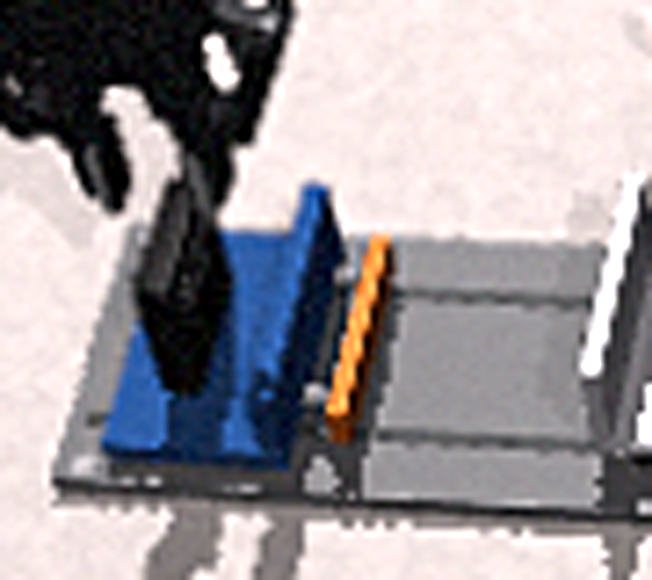

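The fingers straddle the grip, with tips at (115,205) and (215,200) and the grip between them. Descend.

Emit:
send_rows(deltas=[{"dp":[0,-0.01,-0.1],"rotation":[0,0,0]},{"dp":[0,-0.01,-0.2],"rotation":[0,0,0]},{"dp":[0,-0.01,-0.3],"rotation":[0,0,0]},{"dp":[0,-0.01,-0.4],"rotation":[0,0,0]},{"dp":[0,-0.01,-0.4],"rotation":[0,0,0]}])

```text
clock: 12.63
position: [0.574, -0.2734, 0.0335]
ee_rot: [-0.001, -0.022, 1.0, 0.001]
contact_force: [-0.5, 0.4, -0.1]
width: 0.0298
```

Emit:
send_rows(deltas=[{"dp":[0,0,0],"rotation":[0,0,0]},{"dp":[0,0,0],"rotation":[0,0,0]},{"dp":[0,0,0],"rotation":[0,0,0]},{"dp":[0,0,0],"rotation":[0,0,0]},{"dp":[0,0,0],"rotation":[0,0,0]},{"dp":[0,0,0],"rotation":[0,0,0]}], fingers=1, grip_force=50)

```text
clock: 13.13
position: [0.5752, -0.2738, 0.0358]
ee_rot: [0.0, -0.022, 1.0, 0.001]
contact_force: [0.1, 4.2, -1.5]
width: 0.015
```

Emit:
send_rows(deltas=[{"dp":[-0.002,0.05,0],"rotation":[0,0,0]},{"dp":[-0.005,0.12,0],"rotation":[0,0,0]},{"dp":[-0.008,0.2,0],"rotation":[0,0,0]},{"dp":[-0.012,0.3,0],"rotation":[0,0,0]},{"dp":[-0.016,0.4,0],"rotation":[0,0,0]},{"dp":[-0.02,0.5,0],"rotation":[0,0,0]},{"dp":[-0.024,0.6,0],"rotation":[0,0,0]},{"dp":[-0.026,0.66,0],"rotation":[0,0,0]},{"dp":[-0.028,0.7,0],"rotation":[0,0,0]},{"dp":[-0.028,0.7,0],"rotation":[0,0,0]}])

```text
clock: 13.97
position: [0.5725, -0.194, 0.0358]
ee_rot: [0.001, -0.023, 1.0, -0.003]
contact_force: [-0.2, -5.7, -6.1]
width: 0.015
```

```bash
python3 nest.py g .0214 .0987 | grep -v hist
```

```text
clock 14.0667 tcp [ 0.5725 -0.194   0.0358] theta 1.6159 F [ 0.1 -6.7 -5.5] w 0.0153
grey ['scene'] [-0.0045  0.02    3.1014  0.0411] 1.0 743 747
black [-0.0042  0.0989 -0.0459] 0.66 177 177
  grey in black [ 0.0033 -0.0789] dyaw 0.006
  grip pts y [-0.089  -0.0676 -0.0471] 163
grey ['top'] [-0.0057  0.0231  3.111   0.0413] 1.23 781 785
black [-0.0073  0.0985 -0.0462] 0.74 137 139
  grey in black [ 0.0051 -0.0752] dyaw 0.016
  grip pts y [-0.0731 -0.0603 -0.0537] 47
grey ['scene', 'top'] [-0.005   0.0214  3.1096  0.0412] 1.23 1522 1532
black [-0.0043  0.0987 -0.0434] 0.71 314 316
  grey in black [ 0.0026 -0.0773] dyaw 0.011
  grip pts y [-0.0884 -0.0653 -0.0474] 210
```

View pics/scene_g.png

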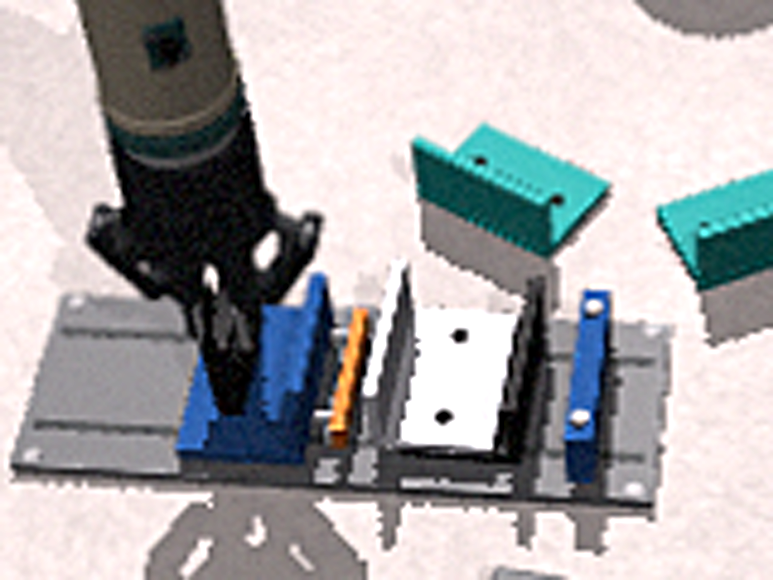

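The clamp is now about 17 mm short of the grey angle and the nest is unchanged. I'll go on slowly, watching the force along the track.

Emit:
send_rows(deltas=[{"dp":[-0.001,0.017,0],"rotation":[0,0,0]},{"dp":[-0.001,0.034,0],"rotation":[0,0,0]},{"dp":[-0.002,0.051,0],"rotation":[0,0,0]},{"dp":[-0.003,0.068,0],"rotation":[0,0,0]},{"dp":[-0.003,0.085,0],"rotation":[0,0,0]},{"dp":[-0.004,0.102,0],"rotation":[0,0,0]},{"dp":[-0.005,0.119,0],"rotation":[0,0,0]},{"dp":[-0.005,0.136,0],"rotation":[0,0,0]},{"dp":[-0.006,0.153,0],"rotation":[0,0,0]},{"dp":[-0.007,0.17,0],"rotation":[0,0,0]}])

```text
clock: 14.9
position: [0.5719, -0.1755, 0.0359]
ee_rot: [0.001, -0.023, 1.0, -0.004]
contact_force: [-0.8, -12.5, -5.8]
width: 0.0152
```

Emit:
send_rows(deltas=[{"dp":[-0.001,0.012,0],"rotation":[0,0,0]},{"dp":[-0.001,0.024,0],"rotation":[0,0,0]},{"dp":[-0.001,0.036,0],"rotation":[0,0,0]},{"dp":[-0.002,0.048,0],"rotation":[0,0,0]},{"dp":[-0.002,0.06,0],"rotation":[0,0,0]},{"dp":[-0.003,0.072,0],"rotation":[0,0,0]},{"dp":[-0.003,0.084,0],"rotation":[0,0,0]},{"dp":[-0.004,0.096,0],"rotation":[0,0,0]}])

```text
clock: 15.57
position: [0.5715, -0.1643, 0.0358]
ee_rot: [0.001, -0.023, 1.0, -0.005]
contact_force: [-1.5, -12.1, -6.1]
width: 0.0151
```

```bash
python3 nest.py h .027 .0987 | grep -v hist
```

```text
clock 15.6667 tcp [ 0.5714 -0.164   0.0358] theta 1.6164 F [ -0.2 -11.8  -6.5] w 0.0147
grey ['scene'] [-0.0047  0.0333  3.1205  0.041 ] 1.06 671 684
black [-0.004   0.0992  0.0229] 2.41 166 166
  grey in black [-0.0022 -0.0659] dyaw -0.044
  grip pts y [-0.058  -0.0382 -0.0196] 162
grey ['top'] [-0.0061  0.0368  3.1385  0.0412] 1.12 691 726
black [-0.0048  0.0993  0.0084] 2.53 174 175
  grey in black [-0.0018 -0.0625] dyaw -0.012
  grip pts y [-0.0397 -0.0298 -0.0282] 27
grey ['scene', 'top'] [-0.0054  0.0344  3.118   0.0412] 1.31 1378 1410
black [-0.0041  0.0993  0.0179] 2.48 340 341
  grey in black [-0.0025 -0.0648] dyaw -0.042
  grip pts y [-0.0579 -0.0363 -0.0198] 189
```

View pics/scene_h.png

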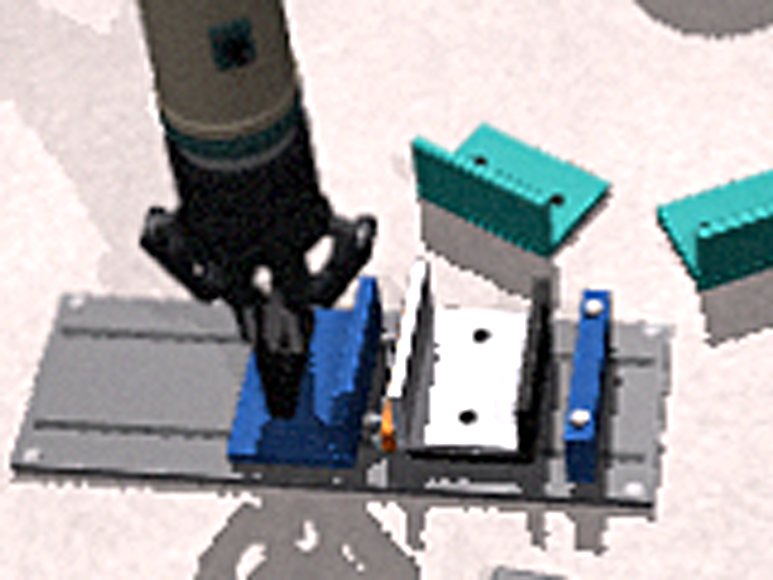

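Grey has moved in about 13 mm with the pad in light contact and a steady drag of about 12 N. I'll keep going.

Emit:
send_rows(deltas=[{"dp":[-0.001,0.012,0],"rotation":[0,0,0]},{"dp":[-0.001,0.024,0],"rotation":[0,0,0]},{"dp":[-0.001,0.036,0],"rotation":[0,0,0]},{"dp":[-0.002,0.048,0],"rotation":[0,0,0]},{"dp":[-0.002,0.06,0],"rotation":[0,0,0]},{"dp":[-0.003,0.072,0],"rotation":[0,0,0]},{"dp":[-0.003,0.084,0],"rotation":[0,0,0]},{"dp":[-0.004,0.096,0],"rotation":[0,0,0]},{"dp":[-0.004,0.108,0],"rotation":[0,0,0]},{"dp":[-0.004,0.12,0],"rotation":[0,0,0]}])

```text
clock: 16.5
position: [0.571, -0.1499, 0.0358]
ee_rot: [0.001, -0.023, 1.0, -0.005]
contact_force: [-0.5, -12.9, -5.8]
width: 0.0154
```

Emit:
send_rows(deltas=[{"dp":[0,0.006,0],"rotation":[0,0,0]},{"dp":[0,0.012,0],"rotation":[0,0,0]},{"dp":[-0.001,0.018,0],"rotation":[0,0,0]}])

```text
clock: 16.75
position: [0.5709, -0.1477, 0.0359]
ee_rot: [0.001, -0.023, 1.0, -0.005]
contact_force: [-0.7, -13.1, -6.0]
width: 0.0149
```

```bash
python3 nest.py i .0485 .119 | grep -v hist
```

```text
clock 16.85 tcp [ 0.5709 -0.1475  0.0358] theta 1.6165 F [ -0.3 -12.3  -7.4] w 0.0151
grey ['scene'] [-0.0049  0.05    3.1177  0.0411] 1.3 679 686
black [-0.0033  0.1197 -0.0146] 1.53 191 191
  grey in black [-0.0006 -0.0697] dyaw -0.009
  grip pts y [-0.0406 -0.0227 -0.0027] 158
grey ['top'] [-0.0066  0.0531  3.1402  0.0411] 1.17 745 773
black [-0.006   0.1193 -0.0064] 1.82 190 190
  grey in black [-0.0002 -0.0661] dyaw 0.005
  grip pts y [-0.0215 -0.0131 -0.0085] 24
grey ['scene', 'top'] [-0.0053  0.0511  3.1192  0.0411] 1.39 1436 1459
black [-0.004   0.1195 -0.0084] 1.71 381 381
  grey in black [-0.0007 -0.0684] dyaw -0.014
  grip pts y [-0.0404 -0.0207 -0.0027] 182
```

View pics/top_i.png

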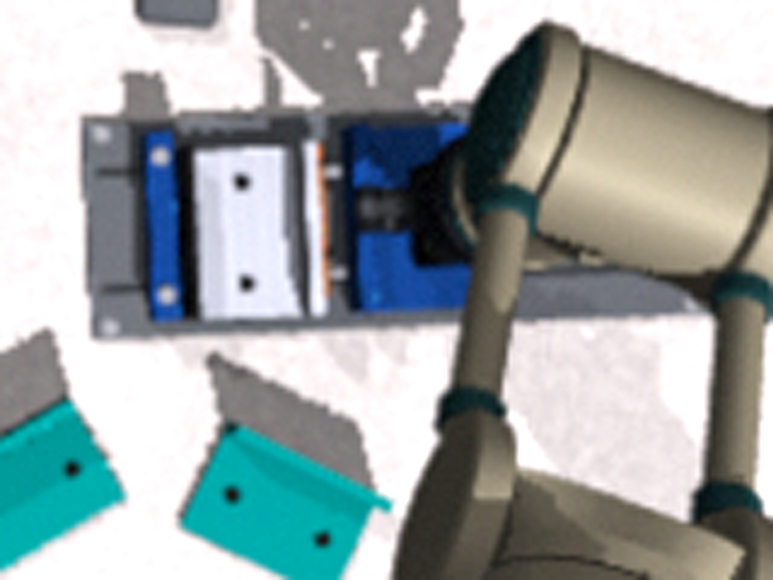

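The pair is now a few mm short of the stop. Continue in ~2 mm steps.

Emit:
send_rows(deltas=[{"dp":[0,0.006,0],"rotation":[0,0,0]},{"dp":[0,0.012,0],"rotation":[0,0,0]},{"dp":[-0.001,0.018,0],"rotation":[0,0,0]}])

```text
clock: 17.1
position: [0.5708, -0.1456, 0.0358]
ee_rot: [0.001, -0.023, 1.0, -0.005]
contact_force: [0.1, -12.9, -5.8]
width: 0.0155
```

Emit:
send_rows(deltas=[{"dp":[0,0.006,0],"rotation":[0,0,0]},{"dp":[0,0.012,0],"rotation":[0,0,0]},{"dp":[-0.001,0.018,0],"rotation":[0,0,0]}])

```text
clock: 17.35
position: [0.5707, -0.1436, 0.0358]
ee_rot: [0.001, -0.023, 1.0, -0.005]
contact_force: [-1.0, -14.2, -7.1]
width: 0.0149
```

Emit:
send_rows(deltas=[{"dp":[0,0.006,0],"rotation":[0,0,0]},{"dp":[0,0.012,0],"rotation":[0,0,0]}])

```text
clock: 17.52
position: [0.5707, -0.1426, 0.0358]
ee_rot: [0.001, -0.023, 1.0, -0.005]
contact_force: [-0.6, -14.8, -6.3]
width: 0.0149
```

Emit:
send_rows(deltas=[{"dp":[0,0.006,0],"rotation":[0,0,0]},{"dp":[0,0.012,0],"rotation":[0,0,0]}])

```text
clock: 17.68
position: [0.5706, -0.1416, 0.0358]
ee_rot: [0.001, -0.023, 1.0, -0.006]
contact_force: [-0.9, -15.5, -7.2]
width: 0.015
```

Emit:
send_rows(deltas=[{"dp":[0,0.006,0],"rotation":[0,0,0]},{"dp":[0,0.012,0],"rotation":[0,0,0]}])

```text
clock: 17.85
position: [0.5706, -0.1406, 0.0358]
ee_rot: [0.001, -0.023, 1.0, -0.006]
contact_force: [-0.4, -17.3, -7.5]
width: 0.015
```

```bash
python3 nest.py j .0535 .1235 | grep -v hist; python3 - <<'E'
from look import *
s=monitor.get_state(); print(s["clock"])
P=shot('j2',{'scene':(150,150,235,215),'top':(270,185,345,245)})
E
```

```text
clock 17.95 tcp [ 0.5706 -0.1405  0.0358] theta 1.6172 F [ -0.8 -17.6  -6.1] w 0.0149
grey ['scene'] [-0.0042  0.0532  3.1182  0.0409] 1.04 694 701
black [ 0.0029  0.1255 -0.0157] 1.75 188 197
  grey in black [-0.0061 -0.0723] dyaw -0.008
  grip pts y [-0.0341 -0.0171 -0.0009] 156
grey ['top'] [-0.0069  0.0559  3.1357  0.0413] 1.21 741 759
black [-0.0042  0.1248  0.0063] 1.83 202 205
  grey in black [-0.0031 -0.0689] dyaw -0.012
  grip pts y [-0.0164 -0.0064 -0.0045] 17
grey ['scene', 'top'] [-0.0052  0.0543  3.1209  0.0411] 1.21 1436 1460
black [-0.0032  0.1252 -0.0114] 1.66 378 402
  grey in black [-0.0011 -0.0709] dyaw -0.009
  grip pts y [-0.034  -0.0153 -0.0009] 173
17.95
```

View pics/scene_j2.png

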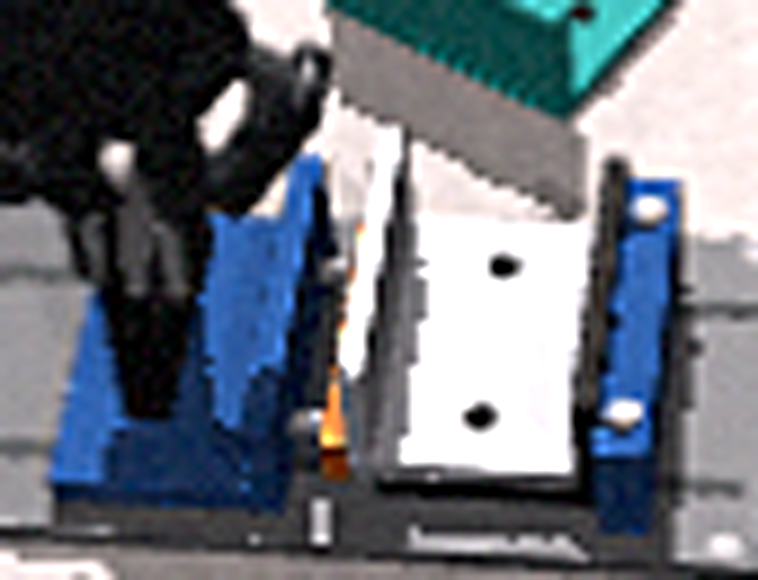

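View pics/top_j2.png

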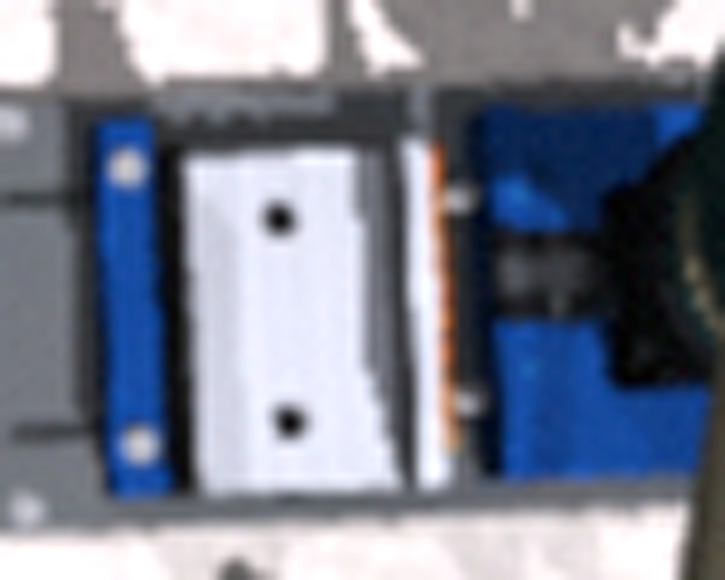

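Force along the track has risen from about 11 N (clamp alone) to 17.5 N, so the pad carries about 6.4 N, or roughly 4.5 mm in. Vision suggests about 3.6 mm. The black angle is against the stop. I'll push 0.6 mm more, then release.

Emit:
send_rows(deltas=[{"dp":[0,0.005,0],"rotation":[0,0,0]},{"dp":[0,0.005,0],"rotation":[0,0,0]},{"dp":[0,0.005,0],"rotation":[0,0,0]}])

```text
clock: 18.3
position: [0.5706, -0.1401, 0.0358]
ee_rot: [0.001, -0.023, 1.0, -0.006]
contact_force: [-0.5, -17.6, -7.0]
width: 0.015
```

The arm leads the clamp elastically by several mm. I'll unload it before opening.

Emit:
send_rows(deltas=[{"dp":[0,-0.015,0],"rotation":[0,0,0]},{"dp":[0,-0.03,0],"rotation":[0,0,0]},{"dp":[0,-0.03,0],"rotation":[0,0,0]}])

```text
clock: 18.55
position: [0.5706, -0.1401, 0.0358]
ee_rot: [0.001, -0.022, 1.0, -0.003]
contact_force: [-0.3, -7.9, -6.0]
width: 0.0149
```

Emit:
send_rows(deltas=[{"dp":[0,-0.01,0],"rotation":[0,0,0]},{"dp":[0,-0.018,0],"rotation":[0,0,0]},{"dp":[0,-0.018,0],"rotation":[0,0,0]}])

```text
clock: 18.8
position: [0.5706, -0.1401, 0.0358]
ee_rot: [0.001, -0.022, 1.0, -0.001]
contact_force: [1.6, -5.9, -4.7]
width: 0.0151
```

Emit:
send_rows(deltas=[{"dp":[0,0,0],"rotation":[0,0,0]},{"dp":[0,0,0],"rotation":[0,0,0]},{"dp":[0,0,0],"rotation":[0,0,0]},{"dp":[0,0,0],"rotation":[0,0,0]}], fingers=0.35)

```text
clock: 19.13
position: [0.5698, -0.1381, 0.036]
ee_rot: [0.0, -0.022, 1.0, 0.0]
contact_force: [-0.3, -0.7, -0.4]
width: 0.0279
```

Emit:
send_rows(deltas=[{"dp":[0,-0.017,0.05],"rotation":[0,0,0]},{"dp":[0,-0.017,0.25],"rotation":[0,0,0]},{"dp":[0,-0.017,0.5],"rotation":[0,0,0]},{"dp":[0,-0.017,0.8],"rotation":[0,0,0]},{"dp":[0,-0.017,1],"rotation":[0,0,0]}])

```text
clock: 19.55
position: [0.5706, -0.1409, 0.1591]
ee_rot: [0.002, -0.022, 1.0, -0.001]
contact_force: [1.4, -0.9, -0.1]
width: 0.0277
```

Emit:
send_rows(deltas=[{"dp":[-0.3,-0.3,0],"rotation":[0,0,0]},{"dp":[-0.6,-0.6,0.2],"rotation":[0,0,0]},{"dp":[-0.9,-0.9,0.3],"rotation":[0,0,0]},{"dp":[-1,-1,0.3],"rotation":[0,0,0]},{"dp":[-1,-1,0.3],"rotation":[0,0,0]}])

```text
clock: 19.97
position: [0.4464, -0.2645, 0.1939]
ee_rot: [-0.0, -0.021, 1.0, -0.002]
contact_force: [0.3, -0.5, -0.2]
width: 0.0277
```

Emit:
send_rows(deltas=[{"dp":[-0.3,-0.3,0],"rotation":[0,0,0]},{"dp":[-0.6,-0.6,0],"rotation":[0,0,0]},{"dp":[-0.8,-0.9,0],"rotation":[0,0,0]},{"dp":[-0.8,-0.9,0],"rotation":[0,0,0]}])

```text
clock: 20.3
position: [0.3512, -0.3714, 0.1922]
ee_rot: [-0.0, -0.021, 1.0, -0.001]
contact_force: [0.9, -0.3, 0.8]
width: 0.0277
```

```bash
cat > fin.py <<'E'
from held import *
from nest import trayfit
tag=sys.argv[1]
P,s,th=run(tag,box={'scene':(95,140,245,225),'top':(260,180,400,250)})
P0=pickle.load(open("P0.pkl","rb"))
for sets in (["scene"],["top"],["scene","top"]):
    for nm,PP in (("start",P0),("now",P)):
        q=trayfit(PP,sets)
        lo,hi=(-.17,-.12) if nm=="start" else (-.04,.005)
        m=(q[:,1]>lo)&(q[:,1]<hi)&(q[:,2]>.053)&(q[:,2]<.09)&(abs(q[:,0])<.045)
        gx,c,n=fit_trim(q[m],[((-.03,-.008,0),(.03,.008,.08))],[0,(-.149 if nm=="start" else -.0165),0],z=0)
        print(sets,nm,"grip",np.round(gx,4),round(c,2),n)
        # blue plate y: points z .038-.05
        lo,hi=gx[1]+.02,gx[1]+.055
        m=(q[:,1]>lo)&(q[:,1]<hi)&(q[:,2]>.046)&(q[:,2]<.054)&(abs(q[:,0])<.04)
        print("   blue plate top y",np.round(np.percentile(q[m,1],[5,50,95]),4),m.sum())
    q=trayfit(P,sets);gy=.0543;by=.1243
    m=(abs(q[:,0])<.062)&(q[:,1]>gy-.006)&(q[:,1]<by-.006)&(q[:,2]>.021)&(q[:,2]<.065)
    x,c,n=fit_trim(q[m],ANG,[-.004,gy,np.pi,.041]);print("   grey",np.round(x,4),round(c,2),n,m.sum())
    print("   pressed in (mm):",round(1000*(gx[1]+.070-(x[1]-.004)),2))
E
python3 fin.py k
```

```text
clock 20.4 tcp [ 0.3521 -0.3711  0.1919] theta 1.6107 F [ 0.4  0.6 -0.1] w 0.0278
['scene'] start grip [-0.0014 -0.1491 -0.0077] 0.89 186
   blue plate top y [-0.1132 -0.1078 -0.1032] 82
['scene'] now grip [ 0.0001 -0.0165  0.0009] 0.93 177
   blue plate top y [0.0204 0.0253 0.0301] 85
   grey [-0.0051  0.0536  3.1307  0.0411] 1.02 676 676
   pressed in (mm): 3.86
['top'] start grip [ 1.000e-04 -1.481e-01  1.020e-02] 0.87 184
   blue plate top y [-0.1107 -0.1063 -0.1016] 102
['top'] now grip [-0.0027 -0.0133  0.0022] 1.1 172
   blue plate top y [0.0237 0.0284 0.0329] 104
   grey [-0.0062  0.0561  3.1333  0.0412] 1.21 718 719
   pressed in (mm): 4.6
['scene', 'top'] start grip [-0.0011 -0.1486  0.0072] 0.93 370
   blue plate top y [-0.1124 -0.1068 -0.1017] 184
['scene', 'top'] now grip [-0.0002 -0.0148 -0.0132] 1.31 349
   blue plate top y [0.021  0.027  0.0325] 189
   grey [-0.0055  0.0547  3.1276  0.0412] 1.2 1394 1395
   pressed in (mm): 4.5
```

View pics/scene_k.png

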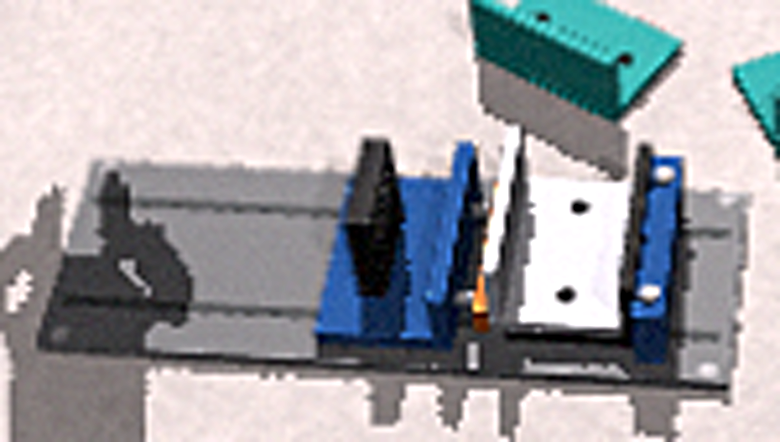

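View pics/top_k.png

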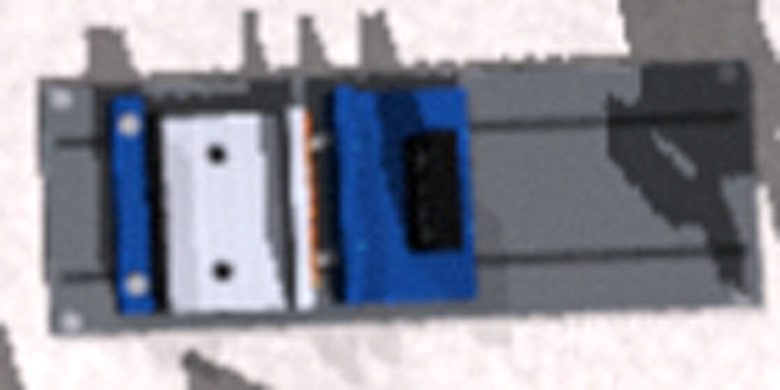

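The clamp stayed put. Vision gives the pad 3.9–4.6 mm in, and force gave about 6.5 N. The pair sits tight between pad and stop and looks square in both views. Handing in.

```bash
python3 -c "
from rig import manip
print(manip.sign_off())"
```

```text
the job is handed in; nothing more can be done
None
```

The grey angle is nested, turned round, on the black one's foot. The clamp holds the pair against the end stop, and I handed the job in at about 20 s. No verdict was reported.

**What I did:** I turned the grey angle back to front and laid it on the black foot, about 77 mm from the black point, level and about 2 mm off end to end. I then slid the clamp by its grip until the track force rose from about 11 N to 17.6 N. Before opening the fingers I eased off the arm's push, then backed away.

**Last checks:**
- **Pad:** images of the released clamp put it 3.9–4.6 mm in. The force rise suggests about 6.5 N, or roughly 4.5 mm.
- **Grey angle:** it sits 8 mm above the black one's height, flat on the foot, and about 0.01 rad off square to the tray.
- **Spacing to the black angle:** the two cameras read 72.3 mm and 68.9 mm just before release. They differ by 2–3 mm here, and 70 mm is the tight value.
- **Black angle's squareness:** last fitted just before release at about 0.01 rad. Part of the black upright was hidden, so that fit was looser.
- **Bystanders:** the arm worked nowhere near the remote, puck or mouse, and the images I took showed nothing disturbed. I did not measure their positions again at the end.

**What disagreed:** the reported tool height was about 40 mm lower than where the cameras saw the fingertips. Because of this my first grasp closed above the grey angle without touching it. I corrected the height from the images and the second grasp held.

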